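# Uncover and wet the whetstone

## Task

Pry the loose white cover up off the blue whetstone trough by its orange tab and leave it standing on the trough's back ledge, tab uppermost, leaning back against the steel rest. Then wet the stone: press the red nozzle cap of the sprayer fully down and let it spring back (never while the trough is still covered). Do not drop the cover onto the bench, and leave the strop block, the tin and the caliper where they lie.

Things in the scene. Friction and masses are not known exactly. Their poses are not given: they have to be found in the camera images.
- trough: Fixed blue open-topped trough holding a terracotta whetstone: 110 (x) x 220 (y) x 80 mm high, on a black foot plate 150 x 236 x 6 mm. Origin: centre of its underside on the bench; z up; its front (-x) faces roughly the robot's right (world -y). Behind the mouth its rear rim is a flat ledge, x = 43 to 69 mm, at z = 80 mm.
- rest_foot (a point): Middle of the foot of the steel rest behind the trough, at the back of the ledge: x = 69, z = 80 mm in the trough's frame. From there two bars (14 mm wide, at y = +-70 mm, joined by a crossbar near the top) rise to z = 180 mm, leaning 18 degrees back to +x.
- cover: Loose flat white plate, 116 (x) x 206 (y) x 6 mm, about 200 g, lying on the trough's rim; no hinge. An orange tab, 36 long, 90 wide, 6 mm thick, continues it to -x and overhangs the front wall, underside 80 mm above the bench. Origin: centre of the white plate's underside; z: normal of its upper face. Lifted at the tab it tips about its rear edge; tipped 108 degrees it leans on the rest.
- cover_tab (a point): Middle of the free (front) edge of the orange tab, on its underside: 94 mm to -x of the cover's origin.
- cover_back (a point): Middle of the cover's rear edge, on its underside: 58 mm to +x of the cover's origin.
- sprayer: Fixed white spray bottle, 68 mm diameter, with a blue band, on a dark round base 100 mm across, standing off the trough's front, towards its far end. Origin: centre of its underside; the spout points along its -y, to the trough. Without the nozzle cap it is 164 mm tall.
- nozzle_top (a point): Centre of the flat top of the red nozzle cap, 42 mm diameter, 18 mm thick, on the sprayer's axis: 197 mm above the bench when up. A short red spout 10 mm thick reaches 37 mm from the axis. It moves down with the cap.
- nozzle (a joint): Travel of the nozzle cap, m: 0 up, 0.010 fully down; a spring returns it. It takes about 3 N to start and 7 N to hold fully down.
- strop: Bystander: loose wooden strop block with a green top, 170 (x) x 56 x 23 mm. Origin: centre of its underside.
- tin: Bystander: loose round brass-coloured honing paste tin, 64 mm diameter, 45 mm high. Origin: centre of its underside.
- caliper: Bystander: loose digital caliper lying flat, 190 mm long (x), steel beam 16 mm wide with a black display body 60 x 32 x 13 mm and jaws to +y. Origin: middle of the beam at its underside.
Things that resemble listed ones, but are neither listed nor needed, are in the scene too. What is meant by the sprayer is not pink or yellow, and is the larger of those in its own colour.

How it is judged:
By the outcome, as a careful person would: the job done as asked, in the order asked, and still so for the second after the job is handed in, with the robot touching nothing.
It also fails if it takes over 45 s, if anything falls off the work surface, if the arm or the gripper's body presses on something with over 40 N, if the wrist force passes 120 N, or if a joint passes its speed limit or range.

## Robot

A 7-joint arm with a two-finger parallel gripper is mounted at the origin on the work surface. World frame = base frame: x ahead of the robot, y to its left, z up, the work surface at z = 0. Lengths are in m, angles in rad, forces in N, time in s.
With the tool pointing down it reaches from about 0.425 to 0.925 m from the base axis. Payload 6.8 kg.
Tool frame: the origin (TCP) lies midway between the tips of the shut fingers; the grasp point (between the pads) lies 19 mm behind it; z points along the fingers, y is the line along which they close (so a half turn about z gives the same grasp; the last joint's range is limited). The gripper opens to 85 mm and grips with 20 to 120 N. Pads are 22 mm wide; open, the fingers measure 114 mm over their backs; the gripper's body (76 mm by 85 mm) begins 54 mm behind the grasp point. The pads swing forward as they close: fully open they stand 13 mm farther back than shut.
Start: joints at [1.094, 0.477, 0.022, 1.555, -0.011, 1.109, -0.083], TCP at [0.243, -0.63, 0.194] pointing down, gripper open.
Joint ranges: [-2.96, 2.96], [-0.34, 2.1], [-1.41, 1.46], [0.24, 2.44], [-1.37, 4.51], [0.17, 1.92], [-2.96, 2.96]. Speed limits (rad/s): [2.39, 2.39, 3.14, 3.14, 3.14, 3.14, 3.14].

## Interface

Orientations are given as a unit quaternion [w, x, y, z].
In Python, from station import bot gives the robot as it stands.
- The arm moves only by the tool jog_arm, never from a script. Its argument "rows" is a list of rows, each an object of numbers: "fingers": the finger opening in mm, from 0 to 85.4; "x", "y", "z": the shift along the tool's x, y, z in mm; "ax", "ay", "az": the turn, a rotation vector about the tool's x, y, z in degrees. A call has exactly 8 rows; each row shifts and turns the commanded pose from where the row before left it, along the tool's axes as they then stand; what a row does not reach is not made up. A row lasts 1/10 s, in which the tool goes at most 50 mm and 8.59 degrees, less where a joint would pass 70% of its speed; a pose out of reach is approached as far as the arm can. A call with a gripper value outside its range is refused whole. The fingers move at their own pace and stop on an object; "force" is the grip in N (left out, the last holds). Time passes only in rows, so rows that do not move let the fingers close, or fill a call up. It gives the time, the measured TCP pose, the force, the opening and the grip force at its end, in the units of the state.
- bot.get_obs(): the state, without advancing time (a new reading comes with each control period).
- bot.read_camera(name): name is "scene" or "side" or "wrist"; returns a dict with "pixels" (384x512x3 uint8, red, green, blue), "vertical_fov" (degrees; the focal length in pixels is half the picture's height over the tangent of half this angle, whatever the lens; pixels are square), "cx", "cy" (the principal point, pixels), "world_from_camera" (4x4, takes a point from camera to world coordinates). Camera axes: x right, y down, z forward; pixel columns grow to the right and rows downward; lengths in m; the calibration is good to about 2 mm. A picture is of the moment at which its call begins. There is no depth.
- bot.hand_in(): hands the job in; it is judged then, once.
The state is a dict: "t": time; "q": joint angles; "joint_vel": joint speeds; "joint_torque": joint torques, N m; "eef_pos": TCP position; "tool_rot": TCP orientation; "contact_force": force on the tool from outside, world axes, zero at the start; "torque": the same for the moment, N m; "gripper_width": opening from 0.0 (shut) to 1.0 (fully open); "grasp_force": force on a finger pad.
Only numpy, scipy, OpenCV 4.12 (cv2) and the standard library are available. Lean on these libraries where they do the work, as an engineer would, in place of code of your own. Each camera call takes 0.05 s, during which the arm holds its last target. There are 200 camera calls.

## Working session

There is one attempt and no reset: what is moved stays moved. The work goes in short steps, Python scripts to look and compute and a tool call to move; the robot and the scene stay as the last step left them, time stands still between calls to the robot, and variables do not carry over. Pictures are saved under pics/ and viewed, at most 10 in all, crops included, and the job is handed in when it is done.

Besides the shell and the picture viewer there is one more tool, called after ">>>" by a JSON object that holds its "method" and its "body". jog_arm: Moves the arm, as the interface text tells. Its arguments: {"type":"object","properties":{"rows":{"type":"array","items":{"type":"object","properties":{"fingers":{"type":"number"},"x":{"type":"number"},"y":{"type":"number"},"z":{"type":"number"},"ax":{"type":"number"},"ay":{"type":"number"},"az":{"type":"number"}}}},"force":{"type":"number"}},"required":["rows"]}

```bash
mkdir -p pics; cat > h.py <<'E'
import numpy as np, cv2
from station import bot
def cam(n):
    c=bot.read_camera(n); c['f']=192/np.tan(np.radians(c['vertical_fov']/2)); return c
def ray(c,u,v):
    T=np.array(c['world_from_camera']); d=T[:3,:3]@np.array([(u-c['cx'])/c['f'],(v-c['cy'])/c['f'],1]); return T[:3,3],d
def plane(c,u,v,z):
    o,d=ray(c,u,v); return o+d*(z-o[2])/d[2]
def proj(c,p):
    T=np.array(c['world_from_camera']); q=T[:3,:3].T@(np.array(p)-T[:3,3]); return q[:2]/q[2]*c['f']+[c['cx'],c['cy']]
E
python3 - <<'E'
from h import *
im=[]
for n in ['scene','side','wrist']:
    c=cam(n); print(n,c['vertical_fov'],c['cx'],c['cy'],np.round(c['world_from_camera'],3).tolist())
    cv2.imwrite(f'pics/{n}0.png',c['pixels'][:,:,::-1])
    im.append(c['pixels'][:,:,::-1])
print(bot.get_obs())
cv2.imwrite('pics/all0.png',cv2.resize(np.vstack([np.hstack(im[:2]),np.hstack([im[2],im[2]*0])]),(800,600)))
E
```

```text
scene 47.4471237738902 250.85925347819875 193.1542726986534 [[0.749, 0.54, -0.384, 1.047], [0.662, -0.599, 0.45, -0.546], [0.013, -0.592, -0.806, 1.095], [0.0, 0.0, 0.0, 1.0]]
side 42.64914768931402 252.11965264803942 192.45133151606385 [[-0.735, -0.491, 0.468, 0.017], [-0.678, 0.544, -0.494, 0.619], [-0.012, -0.681, -0.732, 1.067], [0.0, 0.0, 0.0, 1.0]]
wrist 59.994106048764046 254.08121335142084 190.86283654777358 [[0.361, -0.887, -0.29, 0.316], [-0.933, -0.343, -0.111, -0.6], [-0.001, 0.31, -0.951, 0.372], [0.0, 0.0, 0.0, 1.0]]
{'t': 0.15, 'q': array([ 1.09389618,  0.47761868,  0.02233086,  1.55618312, -0.01151597,
        1.10929994, -0.08310215]), 'joint_vel': array([-1.13281919e-03, -9.62071151e-04, -8.70832980e-04, -1.81083452e-03,
       -1.59880112e-03,  1.87907349e-05,  1.42248026e-03]), 'joint_torque': array([ 3.43171989e-03, -5.96919894e+01,  1.61048267e+00, -2.81490523e+01,
        1.26778669e-02,  6.56765944e-03, -4.92158676e-06]), 'eef_pos': array([ 0.2431651 , -0.6291529 ,  0.19346052]), 'tool_rot': array([-6.71238786e-04,  9.83044087e-01,  1.83368062e-01, -1.63205799e-04]), 'contact_force': array([-1.11844735, -0.70324213, -0.05828813]), 'torque': array([ 0.0418017 , -0.00140419, -0.02499243]), 'grasp_force': 0.0, 'gripper_width': 1.0004168090466172}
```

View pics/scene0.png

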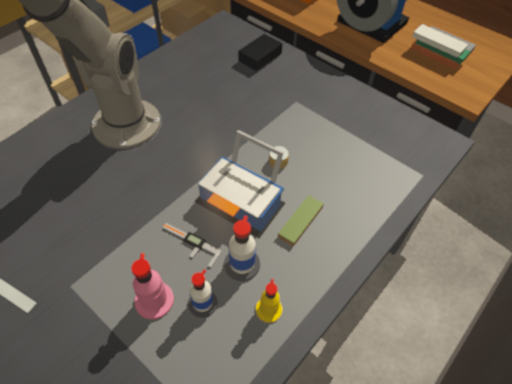

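View pics/side0.png

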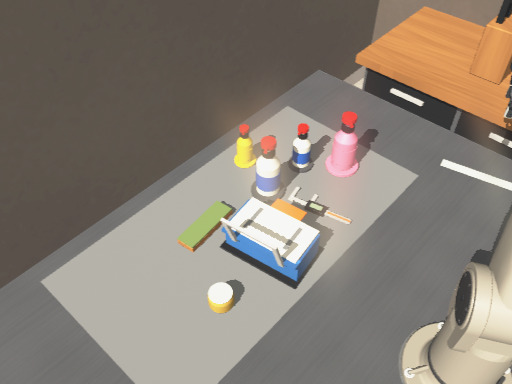

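Scene view: the robot is top-left. The trough with the white cover is at (240,190), its orange tab at (222,205) and the rest at (258,145). Sprayer candidates in the scene view are:
- big white with blue band (242,250)
- small white (202,292)
- pink (150,290)
- yellow (270,303)

By the description I choose the larger white one, (242,250) here and (268,170) in the side view. Next I measure and check with a close crop.

```bash
python3 - <<'E'
from h import *
crops=[]
for n,roi in [('scene',(150,120,300,290)),('side',(200,120,340,290))]:
    c=cam(n); im=c['pixels']; hsv=cv2.cvtColor(im,cv2.COLOR_RGB2HSV)
    x0,y0,x1,y1=roi
    crops.append(cv2.resize(im[y0:y1,x0:x1,::-1],(400,450),interpolation=cv2.INTER_CUBIC))
    m=cv2.inRange(hsv,(6,170,130),(16,255,255)); m2=np.zeros_like(m); m2[y0:y1,x0:x1]=m[y0:y1,x0:x1]
    cs,_=cv2.findContours(m2,cv2.RETR_EXTERNAL,cv2.CHAIN_APPROX_NONE)
    for k in cs:
        if cv2.contourArea(k)<40: continue
        print(n,'orange',cv2.contourArea(k),cv2.boundingRect(k))
        P=np.array([plane(c,*p,0.086)[:2] for p in k[:,0].astype(float)],np.float32)
        r=cv2.minAreaRect(P*1000); print('  rect mm',r, cv2.boxPoints(r).round().tolist())
    m=cv2.inRange(hsv,(0,180,110),(4,255,255))|cv2.inRange(hsv,(174,180,110),(180,255,255))
    k,l,st,ce=cv2.connectedComponentsWithStats(m)
    for i in range(1,k):
        if st[i,4]>25: print(n,'red',st[i],ce[i].round(1), plane(c,*ce[i],0.19).round(3))
cv2.imwrite('pics/crop1.png',np.hstack(crops))
E
```

```text
scene orange 277.0 (208, 194, 32, 23)
  rect mm ((534.396728515625, -63.634765625), (88.09780883789062, 34.510337829589844), 5.821331977844238) [[489.0, -51.0], [492.0, -85.0], [580.0, -76.0], [576.0, -42.0]]
scene red [234 217  17  20 223] [241.8 227.7] [ 0.668 -0.133  0.19 ]
scene red [132 254  18  23 262] [140.7 267.2] [ 0.568 -0.365  0.19 ]
scene red [192 270  13  16 135] [198.2 278.7] [ 0.685 -0.298  0.19 ]
scene red [266 280  11  15  99] [271.  288.5] [ 0.822 -0.207  0.19 ]
side red [344 112  13   8  59] [350.7 115. ] [ 0.573 -0.382  0.19 ]
side red [298 124  10  11  79] [302.6 128.3] [ 0.638 -0.245  0.19 ]
```

View pics/crop1.png

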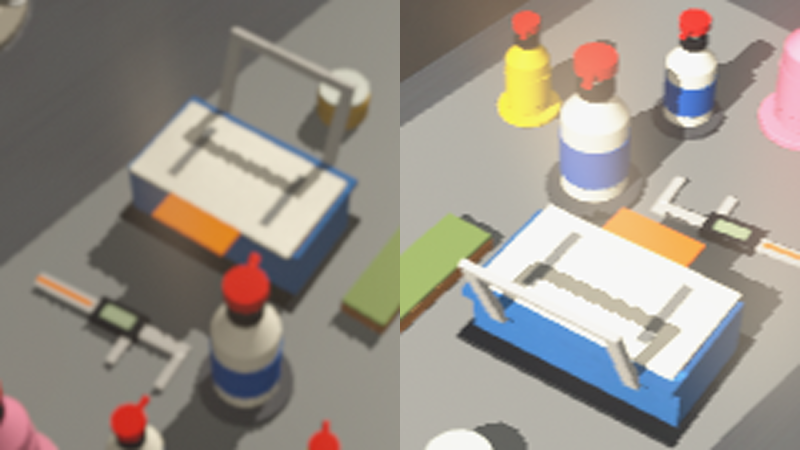

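The crop confirms the choice: the large white bottle with the blue band is at left crop (245,330) and right crop (595,140), right in front of the tab. The small twin stands further away. One more measurement in the side view: tab, cover and cap.

```bash
python3 - <<'E'
from h import *
C={n:cam(n) for n in['scene','side']}
# side orange
c=C['side']; im=c['pixels']; hsv=cv2.cvtColor(im,cv2.COLOR_RGB2HSV)
for n,roi,hs in [('side',(255,190,315,225),(8,130,130)),('scene',(195,185,245,222),(6,150,110))]:
    c=C[n]; hsv=cv2.cvtColor(c['pixels'],cv2.COLOR_RGB2HSV); x0,y0,x1,y1=roi
    m=np.zeros(hsv.shape[:2],np.uint8); m[y0:y1,x0:x1]=cv2.inRange(hsv,hs,(22,255,255))[y0:y1,x0:x1]
    ks=sorted(cv2.findContours(m,0,cv2.CHAIN_APPROX_NONE)[0],key=cv2.contourArea)[-1:]
    for k in ks:
        P=np.array([plane(c,*p,0.086)[:2] for p in k[:,0].astype(float)],np.float32)
        print(n,cv2.contourArea(k),cv2.minAreaRect(P*1000),cv2.boxPoints(cv2.minAreaRect(P*1000)).round().tolist())
# white cover
for n,roi in [('scene',(196,155,285,220)),('side',(220,195,325,255))]:
    c=C[n]; hsv=cv2.cvtColor(c['pixels'],cv2.COLOR_RGB2HSV); x0,y0,x1,y1=roi
    m=np.zeros(hsv.shape[:2],np.uint8); m[y0:y1,x0:x1]=cv2.inRange(hsv,(0,0,165),(180,70,255))[y0:y1,x0:x1]
    m=cv2.morphologyEx(m,cv2.MORPH_CLOSE,np.ones((9,9)))
    k=max(cv2.findContours(m,0,cv2.CHAIN_APPROX_NONE)[0],key=cv2.contourArea)
    P=np.array([plane(c,*p,0.086)[:2] for p in k[:,0].astype(float)],np.float32)
    r=cv2.minAreaRect(P*1000); print(n,'white',r,cv2.boxPoints(r).round().tolist())
# cap: top ellipse extents
for n,roi in [('scene',(230,212,255,242)),('side',(255,132,282,165))]:
    c=C[n]; hsv=cv2.cvtColor(c['pixels'],cv2.COLOR_RGB2HSV); x0,y0,x1,y1=roi
    m=cv2.inRange(hsv,(0,120,90),(6,255,255))|cv2.inRange(hsv,(172,120,90),(180,255,255))
    s=np.argwhere(m[y0:y1,x0:x1])+[y0,x0]
    rows={int(v):(int(s[s[:,0]==v][:,1].min()),int(s[s[:,0]==v][:,1].max())) for v in np.unique(s[:,0])}
    print(n,rows)
    cc=s.mean(0)[::-1]; print(cc,plane(c,*cc,0.188).round(4))
E
```

```text
side 292.5 ((532.298095703125, -65.31159210205078), (90.84468078613281, 32.705787658691406), 8.11619758605957) [[485.0, -56.0], [490.0, -88.0], [580.0, -75.0], [575.0, -43.0]]
scene 308.5 ((534.0482788085938, -63.9478874206543), (91.627197265625, 36.63574981689453), 6.290191173553467) [[487.0, -51.0], [491.0, -87.0], [582.0, -77.0], [578.0, -41.0]]
scene white ((522.3883056640625, 14.577491760253906), (209.0698699951172, 121.19219970703125), 7.806491374969482) [[411.0, 60.0], [427.0, -60.0], [634.0, -31.0], [618.0, 89.0]]
side white ((532.3683471679688, -0.2077178955078125), (281.63067626953125, 195.80653381347656), 42.04682540893555) [[362.0, -22.0], [493.0, -167.0], [703.0, 21.0], [571.0, 167.0]]
scene {215: (244, 245), 216: (243, 247), 217: (243, 247), 218: (243, 247), 219: (242, 246), 220: (237, 246), 221: (236, 247), 222: (235, 248), 223: (234, 249), 224: (234, 249), 225: (233, 250), 226: (233, 250), 227: (233, 251), 228: (233, 251), 229: (233, 251), 230: (233, 250), 231: (234, 250), 232: (234, 250), 233: (234, 249), 234: (235, 248), 235: (236, 247), 236: (236, 247), 237: (238, 246), 238: (242, 242)}
[241.90635452 227.57190635] [ 0.6673 -0.1318  0.188 ]
side {136: (266, 271), 137: (263, 273), 138: (262, 274), 139: (262, 274), 140: (261, 275), 141: (261, 275), 142: (261, 275), 143: (261, 275), 144: (261, 274), 145: (261, 274), 146: (261, 274), 147: (262, 273), 148: (262, 273), 149: (264, 272), 150: (264, 270), 151: (264, 266), 152: (263, 266), 153: (265, 266)}
[267.65445026 143.20942408] [ 0.6705 -0.136   0.188 ]
```

>>> {"method": "jog_arm", "body": {"rows": [{"z": -20,"az": -7.5},{"z": -20,"az": -7.5},{"ax": 8.5},{"ax": 8.5},{"ax": 8.5},{"ax": 8.5},{"ax": 8.5},{"ax": 8.5,"fingers": 45}]}}

```text
invalid input
```

The arm has not moved yet; the call was refused, so I'll use full rows. Estimates: tab edge E ≈ (0.536,−0.082), trough yaw offset ≈ 7.3°, nozzle ≈ (0.669,−0.134).

>>> {"method": "jog_arm", "body": {"force": 30, "rows": [{"x": 0,"y": 0,"z": -35,"ax": 0,"ay": 0,"az": 6.9,"fingers": 55},{"x": 0,"y": 0,"z": -35,"ax": 0,"ay": 0,"az": 6.9,"fingers": 55},{"x": 24,"y": -32,"z": 0,"ax": 0,"ay": 0,"az": 0,"fingers": 55},{"x": 24,"y": -32,"z": 0,"ax": 0,"ay": 0,"az": 0,"fingers": 55},{"x": 24,"y": -32,"z": 0,"ax": 0,"ay": 0,"az": 0,"fingers": 55},{"x": 24,"y": -32,"z": 0,"ax": 0,"ay": 0,"az": 0,"fingers": 55},{"x": 24,"y": -32,"z": 0,"ax": 0,"ay": 0,"az": 0,"fingers": 55},{"x": 24,"y": -32,"z": 0,"ax": 0,"ay": 0,"az": 0,"fingers": 55}]}}

```text
t: 1.15
eef_pos: [0.3623, -0.4193, 0.2644]
tool_rot: [0.0, 0.998, 0.064, 0.0]
contact_force: [1.1, -0.9, 0.3]
gripper_width: 0.643
grasp_force: 0.0
```

>>> {"method": "jog_arm", "body": {"rows": [{"x": 25.2,"y": -32,"z": 0,"ax": 0},{"x": 25.2,"y": -32,"z": 0,"ax": 0},{"x": 25.2,"y": -32,"z": 0,"ax": 5},{"x": 27.9,"y": -29,"z": 2.8,"ax": 0},{"x": 25.2,"y": -32,"z": 2.8,"ax": 0},{"x": 25.2,"y": -32,"z": 2.8,"ax": 0},{"x": 25.2,"y": -32,"z": 2.8,"ax": 8},{"x": 25.2,"y": -32,"z": 0,"ax": 8}]}}

```text
invalid input
```

>>> {"method": "jog_arm", "body": {"rows": [{"ax": 6},{"ax": 6},{"ax": 6},{"ax": 6},{"ax": 0},{"ax": 0},{"ax": 0},{"ax": 0}]}}

```text
invalid input
```

```bash
python3 - <<'E'
from h import *
from scipy.spatial.transform import Rotation as R
o=bot.get_obs(); w,x,y,z=o['tool_rot']; M=R.from_quat([x,y,z,w]).as_matrix()
print(o['t'],o['eef_pos'].round(4),'\n',M.round(3),o['q'].round(2))
tgt=np.array([.5276,-.096,.1205]); print('shift mm in tool',(M.T@(tgt-o['eef_pos'])*1000).round(1))
E
```

```text
1.15 [ 0.3623 -0.4193  0.2644] 
 [[ 0.992  0.128  0.   ]
 [ 0.128 -0.992 -0.   ]
 [ 0.     0.    -1.   ]] [ 0.77  0.22 -0.03  1.76  0.01  1.16 -0.7 ]
shift mm in tool [ 205.2 -299.6  143.8]
```

>>> {"method": "jog_arm", "body": {"rows": [{"x": 25,"y": -32,"z": 0,"ax": 0,"ay": 0,"az": 0,"fingers": 55},{"x": 25,"y": -32,"z": 0,"ax": 0,"ay": 0,"az": 0,"fingers": 55},{"x": 25,"y": -32,"z": 0,"ax": 0,"ay": 0,"az": 0,"fingers": 55},{"x": 25,"y": -32,"z": 0,"ax": 0,"ay": 0,"az": 0,"fingers": 55},{"x": 25,"y": -32,"z": 0,"ax": 0,"ay": 0,"az": 0,"fingers": 55},{"x": 25,"y": -32,"z": 0,"ax": 0,"ay": 0,"az": 0,"fingers": 55},{"x": 25,"y": -32,"z": 0,"ax": 0,"ay": 0,"az": 0,"fingers": 55},{"x": 25,"y": -32,"z": 0,"ax": 0,"ay": 0,"az": 0,"fingers": 55}]}}

```text
t: 1.95
eef_pos: [0.528, -0.14, 0.2645]
tool_rot: [0.0, 0.998, 0.064, 0.0]
contact_force: [1.0, -0.7, 0.5]
gripper_width: 0.642
grasp_force: 0.0
```

>>> {"method": "jog_arm", "body": {"rows": [{"x": 0,"y": 0,"z": 0,"ax": 6.5,"ay": 0,"az": 0,"fingers": 55},{"x": 0,"y": 0,"z": 0,"ax": 6.5,"ay": 0,"az": 0,"fingers": 55},{"x": 0,"y": 0,"z": 0,"ax": 6.5,"ay": 0,"az": 0,"fingers": 55},{"x": 0,"y": 0,"z": 0,"ax": 6.5,"ay": 0,"az": 0,"fingers": 55},{"x": 0,"y": 0,"z": 0,"ax": 6.5,"ay": 0,"az": 0,"fingers": 55},{"x": 0,"y": 0,"z": 0,"ax": 6.5,"ay": 0,"az": 0,"fingers": 55},{"x": 0,"y": 0,"z": 0,"ax": 6,"ay": 0,"az": 0,"fingers": 55},{"x": 0,"y": 0,"z": 0,"ax": 0,"ay": 0,"az": 0,"fingers": 55}]}}

```text
t: 2.75
eef_pos: [0.5261, -0.1446, 0.2607]
tool_rot: [-0.383, 0.922, 0.055, -0.026]
contact_force: [-0.5, -1.0, -1.3]
gripper_width: 0.644
grasp_force: 0.0
```

```bash
cat >> h.py <<'E'
from scipy.spatial.transform import Rotation as R
def st(tgt=None):
    o=bot.get_obs(); w,x,y,z=o['tool_rot']; M=R.from_quat([x,y,z,w]).as_matrix()
    print('t',o['t'],'p',o['eef_pos'].round(4),'xt',M[:,0].round(3),'yt',M[:,1].round(3),'zt',M[:,2].round(3),'q',o['q'].round(2),'F',np.round(o['contact_force'],1))
    if tgt is not None: print('shift mm in tool',(M.T@(np.array(tgt)-o['eef_pos'])*1000).round(1))
    return o,M
E
python3 - <<'E'
from h import *
st([.5276,-.096,.1205])
c=cam('wrist'); cv2.imwrite('pics/w1.png',c['pixels'][:,:,::-1]); print(proj(c,[.536,-.082,.083]))
E
```

```text
t 2.75 p [ 0.5261 -0.1446  0.2607] xt [ 0.993  0.122 -0.006] yt [ 0.082 -0.7   -0.709] zt [-0.09   0.703 -0.705] q [ 0.7   0.55 -0.25  1.55 -0.5   1.55 -0.86] F [-0.5 -1.  -1.3]
shift mm in tool [  8.2  65.6 132.9]
[332.77543595 142.60990836]
```

View pics/w1.png

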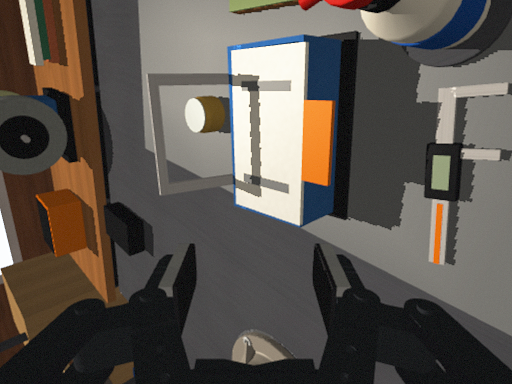

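The wrist view shows the tab at (303–334, 100–185), the cover at (232–307, 40–222), and the sprayer top right at (420,20). My predicted edge (333,143) matches the tab's free edge. I'll refine from this view.

```bash
python3 - <<'E'
from h import *
c=cam('wrist'); hsv=cv2.cvtColor(c['pixels'],cv2.COLOR_RGB2HSV)
for nm,lo,hi,roi in [('tab',(6,150,110),(18,255,255),(290,80,350,200)),('white',(0,0,150),(180,60,255),(220,30,315,235))]:
    x0,y0,x1,y1=roi; m=np.zeros(hsv.shape[:2],np.uint8); m[y0:y1,x0:x1]=cv2.inRange(hsv,lo,hi)[y0:y1,x0:x1]
    m=cv2.morphologyEx(m,cv2.MORPH_CLOSE,np.ones((15,15)))
    k=max(cv2.findContours(m,0,cv2.CHAIN_APPROX_NONE)[0],key=cv2.contourArea)
    P=np.array([plane(c,*p,0.086)[:2] for p in k[:,0].astype(float)],np.float32)*1000
    r=cv2.minAreaRect(P); print(nm,r,cv2.boxPoints(r).round().tolist())
st()
E
```

```text
tab ((531.575439453125, -64.03868103027344), (90.19023895263672, 38.09041213989258), 7.78003454208374) [[484.0, -51.0], [489.0, -89.0], [579.0, -77.0], [574.0, -39.0]]
white ((529.9267578125, 27.504230499267578), (231.15541076660156, 151.72579956054688), 5.465698719024658) [[408.0, 92.0], [422.0, -59.0], [652.0, -37.0], [638.0, 114.0]]
t 2.85 p [ 0.5274 -0.1415  0.2637] xt [ 0.992  0.127 -0.001] yt [ 0.09  -0.702 -0.706] zt [-0.09   0.7   -0.708] q [ 0.7   0.54 -0.26  1.55 -0.5   1.55 -0.86] F [-0.7  0.8  0.3]
```

>>> {"method": "jog_arm", "body": {"rows": [{"x": 0.6,"y": 11.8,"z": 22.2,"ax": 0,"ay": 0,"az": 0,"fingers": 55},{"x": 0.6,"y": 11.8,"z": 22.2,"ax": 0,"ay": 0,"az": 0,"fingers": 55},{"x": 0.6,"y": 11.8,"z": 22.2,"ax": 0,"ay": 0,"az": 0,"fingers": 55},{"x": 0.6,"y": 11.8,"z": 22.2,"ax": 0,"ay": 0,"az": 0,"fingers": 55},{"x": 0.6,"y": 11.8,"z": 22.2,"ax": 0,"ay": 0,"az": 0,"fingers": 55},{"x": 0.6,"y": 11.8,"z": 22.2,"ax": 0,"ay": 0,"az": 0,"fingers": 55},{"x": 0,"y": 0,"z": 10,"ax": 0,"ay": 0,"az": 0,"fingers": 55},{"x": 0,"y": 0,"z": 10,"ax": 0,"ay": 0,"az": 0,"fingers": 55}]}}

```text
t: 3.65
eef_pos: [0.5241, -0.0818, 0.1069]
tool_rot: [-0.381, 0.922, 0.06, -0.024]
contact_force: [0.8, -0.1, 0.3]
gripper_width: 0.641
grasp_force: 0.0
```

```bash
python3 - <<'E'
from h import *
st([.520,-.054,.078])
a=[cam(n)['pixels'][:,:,::-1] for n in ('scene','wrist')]
cv2.imwrite('pics/p2.png',np.hstack([cv2.resize(a[0][100:292,150:342],(400,400),interpolation=cv2.INTER_CUBIC),cv2.resize(a[1],(400,300))[:,:].repeat(1,0) if 0 else cv2.copyMakeBorder(cv2.resize(a[1],(400,300)),0,100,0,0,0)]))
E
```

```text
t 3.65 p [ 0.5241 -0.0818  0.1069] xt [0.992 0.13  0.002] yt [ 0.093 -0.702 -0.706] zt [-0.09   0.7   -0.708] q [ 0.65  0.68 -0.28  1.73 -0.52  1.23 -0.75] F [ 0.8 -0.1  0.3]
shift mm in tool [-0.5  0.5 40.3]
```

View pics/p2.png

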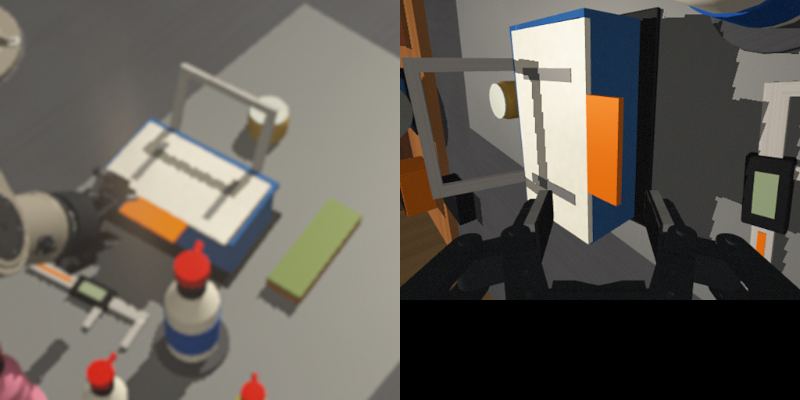

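```bash
python3 - <<'E'
from h import *
o,M=st(); c=cam('scene'); w=cam('wrist'); p=o['eef_pos']
for n,q in [('tcp',p),('up',p-M[:,1]*.0275),('low',p+M[:,1]*.0275),('E',np.array([.534,-.082,.083])),('upback',p-M[:,1]*.0275-M[:,2]*.05)]:
    a=proj(c,q); b=proj(w,q); print(n,((a-[150,100])*400/192).round(),(b*400/512+[400,0]).round())
E
```

```text
t 3.75 p [ 0.5236 -0.0814  0.1067] xt [0.991 0.13  0.001] yt [ 0.093 -0.701 -0.707] zt [-0.091  0.701 -0.707] q [ 0.65  0.68 -0.28  1.73 -0.52  1.23 -0.75] F [-0.3 -0.1  0. ]
tcp [137. 212.] [597. 175.]
up [145. 194.] [560. 175.]
low [129. 231.] [634. 175.]
E [143. 227.] [620. 155.]
upback [127. 196.] [548. 210.]
```

>>> {"method": "jog_arm", "body": {"rows": [{"x": 0,"y": 0,"z": 8,"ax": 0,"ay": 0,"az": 0,"fingers": 55},{"x": 0,"y": 0,"z": 8,"ax": 0,"ay": 0,"az": 0,"fingers": 55},{"x": 0,"y": 0,"z": 8,"ax": 0,"ay": 0,"az": 0,"fingers": 55},{"x": 0,"y": 0,"z": 7,"ax": 0,"ay": 0,"az": 0,"fingers": 55},{"x": 0,"y": 0,"z": 6,"ax": 0,"ay": 0,"az": 0,"fingers": 55},{"x": 0,"y": 0,"z": 6,"ax": 0,"ay": 0,"az": 0,"fingers": 55},{"x": 0,"y": 0,"z": 0,"ax": 0,"ay": 0,"az": 0,"fingers": 55},{"x": 0,"y": 0,"z": 0,"ax": 0,"ay": 0,"az": 0,"fingers": 55}]}}

```text
t: 4.65
eef_pos: [0.5197, -0.053, 0.0754]
tool_rot: [-0.382, 0.922, 0.059, -0.024]
contact_force: [-1.1, 0.4, 0.1]
gripper_width: 0.645
grasp_force: 0.0
```

```bash
python3 - <<'E'
from h import *
st()
a=[cam(n)['pixels'][:,:,::-1] for n in ('scene','wrist')]
cv2.imwrite('pics/p3.png',np.hstack([cv2.resize(a[0][100:292,150:342],(400,400),interpolation=cv2.INTER_CUBIC),cv2.resize(a[1][60:380,160:480],(400,400))]))
E
```

```text
t 4.65 p [ 0.5197 -0.053   0.0754] xt [ 0.992  0.128 -0.   ] yt [ 0.09  -0.701 -0.707] zt [-0.09   0.701 -0.707] q [ 0.63  0.7  -0.3   1.79 -0.54  1.15 -0.74] F [-1.1  0.4  0.1]
```

View pics/p3.png

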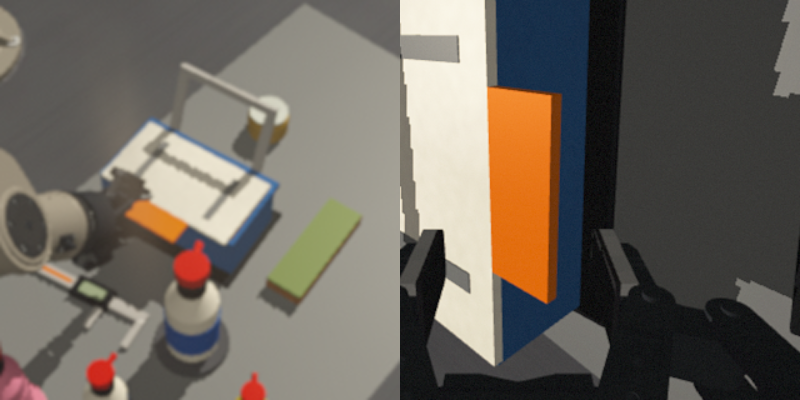

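Wrist crop: the tab at (490–560, 90–300) lies between the upper finger (425,240) and the lower finger (615,240). No contact yet, so I start prying.

>>> {"method": "jog_arm", "body": {"rows": [{"x": 3,"y": -4,"z": 0,"ax": 0,"ay": 0,"az": 0,"fingers": 55},{"x": 3,"y": -4,"z": 0,"ax": 0,"ay": 0,"az": 0,"fingers": 55},{"x": 0,"y": -5.3,"z": -4,"ax": 0,"ay": 0,"az": 0,"fingers": 55},{"x": 0,"y": -5.3,"z": -4,"ax": 0,"ay": 0,"az": 0,"fingers": 55},{"x": 0,"y": -5.3,"z": -4,"ax": 0,"ay": 0,"az": 0,"fingers": 55},{"x": 0,"y": -5.3,"z": -4,"ax": 0,"ay": 0,"az": 0,"fingers": 55},{"x": 0,"y": -5.3,"z": -4,"ax": 0,"ay": 0,"az": 0,"fingers": 55},{"x": 0,"y": -5.3,"z": -4,"ax": 0,"ay": 0,"az": 0,"fingers": 55}]}}

```text
t: 5.55
eef_pos: [0.5241, -0.0411, 0.1212]
tool_rot: [-0.382, 0.922, 0.059, -0.024]
contact_force: [-0.2, 0.2, -0.7]
gripper_width: 0.645
grasp_force: 0.0
```

```bash
python3 - <<'E'
from h import *
st()
a=[cam(n)['pixels'][:,:,::-1] for n in ('scene','side','wrist')]
g=lambda x:cv2.resize(x,(400,300),interpolation=cv2.INTER_CUBIC)
cv2.imwrite('pics/p4.png',np.vstack([np.hstack([g(a[0][120:270,150:350]),g(a[1][150:300,180:380])]),np.hstack([g(a[2]),g(a[2])*0])]))
E
```

```text
t 5.55 p [ 0.5241 -0.0411  0.1212] xt [0.992 0.128 0.   ] yt [ 0.09  -0.701 -0.707] zt [-0.09   0.701 -0.707] q [ 0.61  0.63 -0.31  1.78 -0.55  1.2  -0.79] F [-0.2  0.2 -0.7]
```

View pics/p4.png

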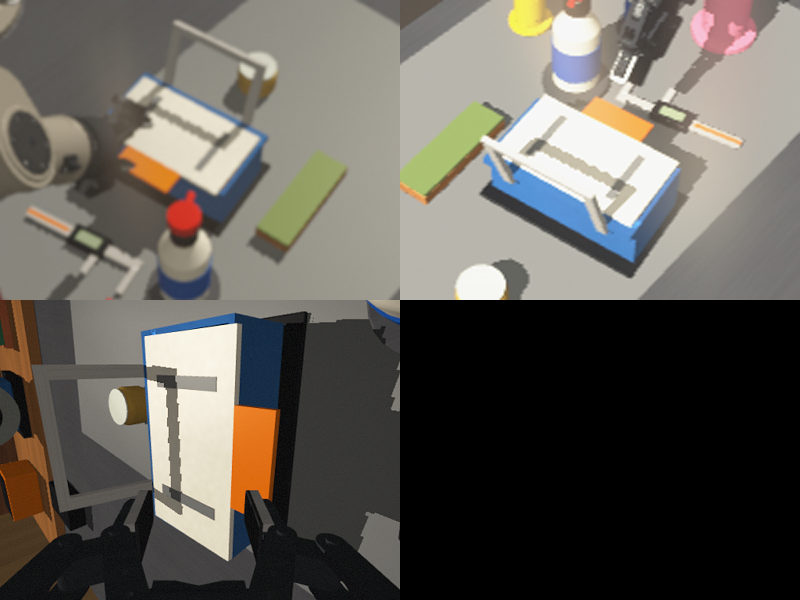

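The cover has not moved. The side view shows the lower fingertip (620,70) still in front of and above the tab (620,115), so the open tips stand farther back than I assumed. I'll compare with the projection.

```bash
python3 - <<'E'
from h import *
o,M=st(); p=o['eef_pos']; w=cam('wrist'); sd=cam('side')
for s in (0,.01,.02,.03):
  for h in (.0275,):
    q=p+M[:,1]*h-M[:,2]*s; a=proj(w,q); b=proj(sd,q); q2=p-M[:,1]*h-M[:,2]*s; e=proj(w,q2); g=proj(sd,q2)
    print(s,'low wrist',(a/1.28+[0,300]).round(),'side',((b-[180,150])*2+[400,0]).round(),'up wrist',(e/1.28+[0,300]).round(),'side',((g-[180,150])*2+[400,0]).round())
for dx in (-.045,0,.045):
  q=np.array([.534,-.082,.083])+dx*np.array([.992,.127,0]); print('E',q,(proj(w,q)/1.28+[0,300]).round(),((proj(sd,q)-[180,150])*2+[400,0]).round())
c=w['pixels'][:,:,::-1]; cv2.imwrite('pics/p5.png',cv2.resize(c[200:384,130:400],(800,545)))
E
```

```text
t 5.7 p [ 0.5244 -0.0412  0.121 ] xt [0.992 0.128 0.001] yt [ 0.091 -0.702 -0.707] zt [-0.09   0.701 -0.708] q [ 0.61  0.63 -0.31  1.78 -0.55  1.2  -0.79] F [ 0.1 -0.  -0.5]
0 low wrist [235. 475.] side [619. 114.] up wrist [161. 475.] side [604. 113.]
0.01 low wrist [237. 480.] side [622. 107.] up wrist [159. 480.] side [607. 106.]
0.02 low wrist [239. 487.] side [625. 100.] up wrist [157. 487.] side [610.  98.]
0.03 low wrist [241. 494.] side [628.  93.] up wrist [155. 494.] side [613.  91.]
E [ 0.48936  -0.087715  0.083   ] [269. 524.] [654. 126.]
E [ 0.534 -0.082  0.083] [275. 471.] [624. 111.]
E [ 0.57864  -0.076285  0.083   ] [281. 410.] [596.  97.]
```

View pics/p5.png

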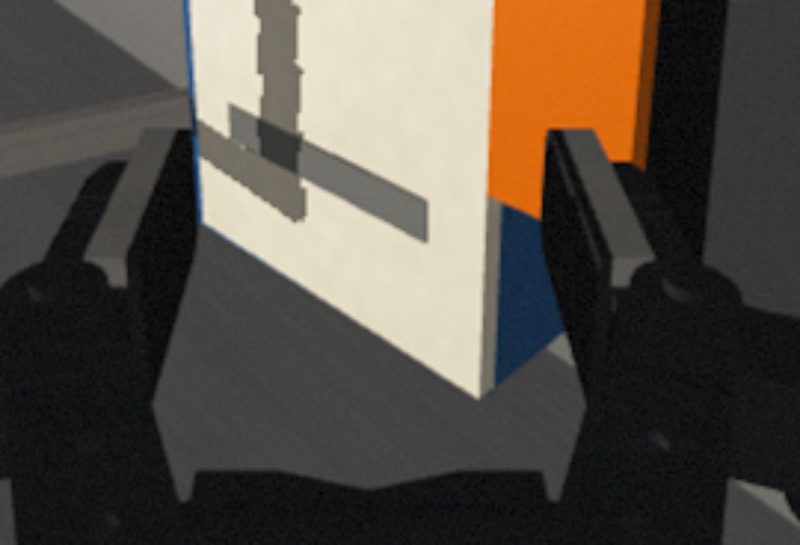

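```bash
python3 - <<'E'
from h import *
from scipy.optimize import least_squares
o,M=st(); p=o['eef_pos']; w=cam('wrist')
for dx in (.011,.0,-.011):
    f=lambda v:np.r_[proj(w,p+M@[dx,v[0]-v[2],-v[1]])-[315,243.9],proj(w,p+M@[dx,-v[0]-v[2],-v[1]])-[195.1,243.9]]
    r=least_squares(f,[.027,.02,0]); print(dx,r.x.round(4),r.fun.round(1))
T=np.array(w['world_from_camera']); print('cam in tool',(M.T@(T[:3,3]-p)).round(3),(M.T@T[:3,2]).round(3))
E
```

```text
t 5.8 p [ 0.524  -0.0412  0.1204] xt [ 0.992  0.128 -0.   ] yt [ 0.09  -0.701 -0.707] zt [-0.09   0.701 -0.707] q [ 0.61  0.63 -0.31  1.78 -0.55  1.2  -0.79] F [-0.3  0.3 -0.1]
0.011 [ 0.0264  0.047  -0.0009] [-0. -0.  0.  0.]
0.0 [ 0.0307  0.0255 -0.001 ] [-0. -0.  0.  0.]
-0.011 [ 0.0349  0.004  -0.001 ] [-0. -0.  0.  0.]
cam in tool [ 0.079  0.    -0.179] [-0.31   0.     0.951]
```

Both views agree that the visible tips lie about 45 mm behind the reported TCP at this opening. I back down and reach in farther along the tool axis.

>>> {"method": "jog_arm", "body": {"rows": [{"x": 0,"y": 19.5,"z": 0,"ax": 0,"ay": 0,"az": 0,"fingers": 55},{"x": 0,"y": 19.5,"z": 0,"ax": 0,"ay": 0,"az": 0,"fingers": 55},{"x": 0,"y": 0,"z": 12,"ax": 0,"ay": 0,"az": 0,"fingers": 55},{"x": 0,"y": 0,"z": 12,"ax": 0,"ay": 0,"az": 0,"fingers": 55},{"x": 0,"y": 0,"z": 12,"ax": 0,"ay": 0,"az": 0,"fingers": 55},{"x": 0,"y": 0,"z": 8,"ax": 0,"ay": 0,"az": 0,"fingers": 55},{"x": 0,"y": 0,"z": 8,"ax": 0,"ay": 0,"az": 0,"fingers": 55},{"x": 0,"y": 0,"z": 8,"ax": 0,"ay": 0,"az": 0,"fingers": 55}]}}

```text
t: 6.65
eef_pos: [0.5223, -0.0258, 0.0503]
tool_rot: [-0.382, 0.922, 0.059, -0.024]
contact_force: [0.7, -0.8, 1.0]
gripper_width: 0.644
grasp_force: 0.0
```

```bash
python3 - <<'E'
from h import *
st()
a=[cam(n)['pixels'][:,:,::-1] for n in ('scene','side','wrist')]
g=lambda x:cv2.resize(x,(400,300),interpolation=cv2.INTER_CUBIC)
cv2.imwrite('pics/p6.png',np.vstack([np.hstack([g(a[0][150:240,170:290]),g(a[1][170:260,230:350])]),np.hstack([g(a[2]),g(a[2])*0])]))
E
```

```text
t 6.65 p [ 0.5223 -0.0258  0.0503] xt [0.992 0.128 0.   ] yt [ 0.091 -0.701 -0.707] zt [-0.09   0.701 -0.707] q [ 0.6   0.73 -0.31  1.82 -0.56  1.08 -0.74] F [ 0.7 -0.8  1. ]
```

View pics/p6.png

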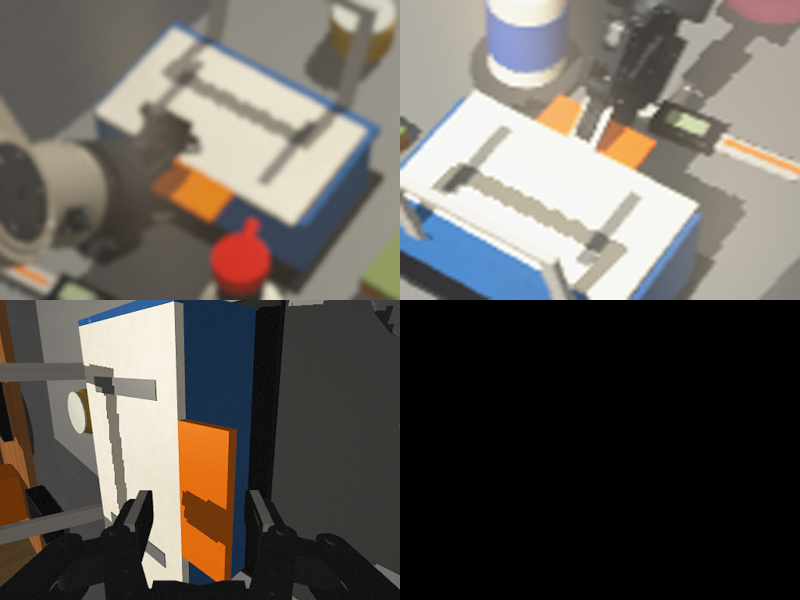

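The side view (top right) now shows the upper finger over the tab's middle at (600,125). In the wrist view the tab at (180–235, 420–580) lies between the fingers. I pry along the arc and will check numerically.

>>> {"method": "jog_arm", "body": {"rows": [{"x": 0,"y": -4,"z": 0,"ax": 0,"ay": 0,"az": 0,"fingers": 55},{"x": 0,"y": -4,"z": 0,"ax": 0,"ay": 0,"az": 0,"fingers": 55},{"x": 0,"y": -5.3,"z": -4,"ax": 0,"ay": 0,"az": 0,"fingers": 55},{"x": 0,"y": -5.3,"z": -4,"ax": 0,"ay": 0,"az": 0,"fingers": 55},{"x": 0,"y": -5.3,"z": -4,"ax": 0,"ay": 0,"az": 0,"fingers": 55},{"x": 0,"y": -5.3,"z": -4,"ax": 0,"ay": 0,"az": 0,"fingers": 55},{"x": 0,"y": -5.3,"z": -4,"ax": 0,"ay": 0,"az": 0,"fingers": 55},{"x": 0,"y": -5.3,"z": -4,"ax": 0,"ay": 0,"az": 0,"fingers": 55}]}}

```text
t: 7.6
eef_pos: [0.5208, -0.0151, 0.0963]
tool_rot: [-0.382, 0.922, 0.059, -0.024]
contact_force: [-0.1, 0.2, -0.6]
gripper_width: 0.644
grasp_force: 0.4
```

```bash
cat >> h.py <<'E'
PIV=np.array([.534,-.082,.08])+.152*np.array([-.13,.991,0])
def tab(ths):
    """tab centroid+box per view, and predicted tab corner pixels for a cover tip angle (deg)"""
    for n in('scene','side','wrist'):
        c=cam(n); hsv=cv2.cvtColor(c['pixels'],cv2.COLOR_RGB2HSV); m=cv2.inRange(hsv,(6,150,90),(20,255,255))
        k,l,s,ce=cv2.connectedComponentsWithStats(m)
        print(n,[(s[i].tolist(),ce[i].round().tolist()) for i in range(1,k) if s[i,4]>60])
        for t in ths:
            a=np.radians(t); d=np.array([.13*np.cos(a),-.991*np.cos(a),np.sin(a)]); u=np.array([.991,.13,0])
            print('   ',t,[proj(c,PIV+r*d+v*u).round().tolist() for r,v in((.152,-.045),(.152,.045),(.116,.045),(.116,-.045))])
E
python3 - <<'E'
from h import *
st(); tab([0,15])
E
```

```text
t 7.6 p [ 0.5208 -0.0151  0.0963] xt [0.992 0.128 0.   ] yt [ 0.09  -0.701 -0.707] zt [-0.09   0.701 -0.707] q [ 0.59  0.65 -0.32  1.82 -0.57  1.13 -0.78] F [-0.1  0.2 -0.6]
scene [([0, 0, 30, 26, 568], [12.0, 10.0]), ([246, 0, 266, 116, 11190], [415.0, 50.0]), ([217, 189, 24, 18, 212], [228.0, 198.0])]
    0 [[206.0, 202.0], [232.0, 217.0], [239.0, 208.0], [214.0, 194.0]]
    15 [[206.0, 193.0], [233.0, 208.0], [240.0, 201.0], [214.0, 186.0]]
side [([393, 51, 69, 57, 1947], [435.0, 78.0])]
    0 [[307.0, 214.0], [278.0, 199.0], [271.0, 208.0], [300.0, 222.0]]
    15 [[307.0, 205.0], [277.0, 191.0], [270.0, 201.0], [299.0, 216.0]]
wrist [([0, 0, 31, 91, 1432], [14.0, 50.0]), ([0, 22, 6, 23, 61], [2.0, 35.0]), ([263, 54, 64, 305, 13296], [292.0, 221.0]), ([143, 114, 36, 46, 751], [163.0, 132.0]), ([0, 170, 68, 146, 3806], [25.0, 246.0])]
    0 [[369.0, 325.0], [391.0, 154.0], [321.0, 143.0], [312.0, 295.0]]
    15 [[316.0, 362.0], [330.0, 167.0], [276.0, 151.0], [273.0, 316.0]]
```

The cover is up at 15°: scene and wrist pixels match the prediction. I continue to 45°, where the tool lines up with the plate.

>>> {"method": "jog_arm", "body": {"rows": [{"x": 0,"y": -6.1,"z": -2.5,"ax": 0,"ay": 0,"az": 0,"fingers": 55},{"x": 0,"y": -6.1,"z": -2.5,"ax": 0,"ay": 0,"az": 0,"fingers": 55},{"x": 0,"y": -6.1,"z": -2.5,"ax": 0,"ay": 0,"az": 0,"fingers": 55},{"x": 0,"y": -6.1,"z": -2.5,"ax": 0,"ay": 0,"az": 0,"fingers": 55},{"x": 0,"y": -6.1,"z": -2.5,"ax": 0,"ay": 0,"az": 0,"fingers": 55},{"x": 0,"y": -6.1,"z": -2.5,"ax": 0,"ay": 0,"az": 0,"fingers": 55},{"x": 0,"y": -6.5,"z": -0.9,"ax": 0,"ay": 0,"az": 0,"fingers": 55},{"x": 0,"y": -6.5,"z": -0.9,"ax": 0,"ay": 0,"az": 0,"fingers": 55}]}}

```text
t: 8.55
eef_pos: [0.518, 0.0078, 0.1431]
tool_rot: [-0.382, 0.922, 0.059, -0.024]
contact_force: [0.3, -1.7, -0.2]
gripper_width: 0.642
grasp_force: 0.5
```

```bash
python3 - <<'E'
from h import *
st(); tab([30,35])
E
```

```text
t 8.55 p [0.518  0.0078 0.1431] xt [0.992 0.127 0.   ] yt [ 0.09  -0.702 -0.707] zt [-0.09   0.701 -0.707] q [ 0.57  0.57 -0.34  1.83 -0.59  1.17 -0.84] F [ 0.3 -1.7 -0.2]
scene [([0, 0, 35, 26, 631], [14.0, 9.0]), ([246, 0, 266, 116, 11977], [413.0, 51.0]), ([221, 175, 46, 38, 557], [243.0, 195.0])]
    30 [[209.0, 181.0], [236.0, 196.0], [242.0, 192.0], [216.0, 178.0]]
    35 [[210.0, 177.0], [237.0, 192.0], [243.0, 189.0], [217.0, 174.0]]
side [([383, 45, 83, 64, 2555], [434.0, 75.0])]
    30 [[305.0, 199.0], [274.0, 184.0], [268.0, 196.0], [298.0, 212.0]]
    35 [[303.0, 198.0], [273.0, 183.0], [266.0, 196.0], [297.0, 211.0]]
wrist [([6, 0, 51, 107, 2752], [34.0, 59.0]), ([282, 56, 106, 303, 19313], [331.0, 184.0]), ([190, 112, 40, 44, 708], [211.0, 130.0]), ([6, 170, 79, 136, 5523], [48.0, 236.0])]
    30 [[345.0, 360.0], [365.0, 166.0], [322.0, 148.0], [312.0, 310.0]]
    35 [[318.0, 365.0], [332.0, 168.0], [301.0, 149.0], [294.0, 312.0]]
```

Nominal 35° now. Closing the fingers symmetrically raises the tab by about 24 mm (≈10°), which aligns it with the tool, so I grip here.

>>> {"method": "jog_arm", "body": {"force": 40, "rows": [{"x": 0,"y": 0,"z": -0.5,"ax": 0,"ay": 0,"az": 0,"fingers": 46},{"x": 0,"y": 0,"z": -0.5,"ax": 0,"ay": 0,"az": 0,"fingers": 38},{"x": 0,"y": 0,"z": -1,"ax": 0,"ay": 0,"az": 0,"fingers": 30},{"x": 0,"y": 0,"z": -1,"ax": 0,"ay": 0,"az": 0,"fingers": 23},{"x": 0,"y": 0,"z": -1,"ax": 0,"ay": 0,"az": 0,"fingers": 16},{"x": 0,"y": 0,"z": 0,"ax": 0,"ay": 0,"az": 0,"fingers": 10},{"x": 0,"y": 0,"z": 0,"ax": 0,"ay": 0,"az": 0,"fingers": 0},{"x": 0,"y": 0,"z": 0,"ax": 0,"ay": 0,"az": 0,"fingers": 0}]}}

```text
t: 9.5
eef_pos: [0.5182, 0.0055, 0.1462]
tool_rot: [-0.383, 0.922, 0.059, -0.025]
contact_force: [-0.4, -0.9, 4.3]
gripper_width: 0.063
grasp_force: 40.6
```

```bash
python3 - <<'E'
from h import *
st(); tab([40,45,50])
c=cam('wrist'); hsv=cv2.cvtColor(c['pixels'],cv2.COLOR_RGB2HSV)
for x,y in((300,200),(320,250),(340,200),(280,200),(360,150),(300,280)): print((x,y),hsv[y,x])
E
```

```text
t 9.5 p [0.5182 0.0055 0.1462] xt [0.992 0.128 0.   ] yt [ 0.091 -0.7   -0.708] zt [-0.091  0.702 -0.706] q [ 0.58  0.57 -0.34  1.83 -0.59  1.18 -0.84] F [-0.4 -0.9  4.3]
scene [([0, 0, 34, 26, 625], [14.0, 10.0]), ([246, 0, 266, 118, 12177], [412.0, 51.0]), ([229, 175, 18, 8, 63], [238.0, 179.0]), ([226, 181, 41, 32, 571], [246.0, 197.0])]
    40 [[211.0, 172.0], [239.0, 187.0], [245.0, 186.0], [218.0, 171.0]]
    45 [[213.0, 168.0], [241.0, 183.0], [246.0, 183.0], [219.0, 168.0]]
    50 [[215.0, 163.0], [243.0, 178.0], [248.0, 179.0], [221.0, 165.0]]
side [([383, 44, 84, 65, 2612], [434.0, 75.0])]
    40 [[302.0, 197.0], [271.0, 182.0], [265.0, 195.0], [296.0, 210.0]]
    45 [[300.0, 196.0], [269.0, 181.0], [264.0, 194.0], [294.0, 210.0]]
    50 [[298.0, 196.0], [267.0, 181.0], [262.0, 194.0], [293.0, 210.0]]
wrist [([6, 0, 94, 334, 14518], [52.0, 163.0]), ([302, 55, 82, 243, 15712], [340.0, 169.0]), ([190, 111, 41, 51, 1280], [214.0, 134.0]), ([247, 148, 16, 207, 2865], [254.0, 248.0])]
    40 [[287.0, 360.0], [294.0, 166.0], [278.0, 148.0], [275.0, 309.0]]
    45 [[257.0, 361.0], [258.0, 166.0], [257.0, 148.0], [257.0, 310.0]]
    50 [[228.0, 360.0], [222.0, 166.0], [235.0, 148.0], [238.0, 309.0]]
(300, 200) [106 156 119]
(320, 250) [  8 161 157]
(340, 200) [  9 168 149]
(280, 200) [106 172 117]
(360, 150) [  9 165 162]
(300, 280) [105 154 103]
```

Gripped: 5.4 mm opening at 40 N, plate edge-on in the wrist view, so it is at 45°. Next I get the pivot in the tool frame and the moves for the arc.

```bash
python3 - <<'E'
from h import *
o,M=st(); print('pivot in tool',(M.T@(PIV-o['eef_pos'])*1000).round(1), PIV)
# rear edge check: white/terracotta not needed; trough ledge: rest foot estimate
print('pitch of tool below horizontal',np.degrees(np.arcsin(-M[2,2])))
E
```

```text
t 9.7 p [0.5183 0.0051 0.1458] xt [0.992 0.128 0.   ] yt [ 0.091 -0.701 -0.708] zt [-0.09   0.702 -0.707] q [ 0.58  0.57 -0.34  1.83 -0.59  1.18 -0.84] F [-0.7 -0.9  4.6]
pivot in tool [ 4.1  1.7 91.4] [0.51424  0.068632 0.08    ]
pitch of tool below horizontal 44.963339053368806
```

>>> {"method": "jog_arm", "body": {"rows": [{"x": 0,"y": -6.4,"z": 0.3,"ax": -4,"ay": 0,"az": 0,"fingers": 0},{"x": 0,"y": -6.4,"z": 0.3,"ax": -4,"ay": 0,"az": 0,"fingers": 0},{"x": 0,"y": -6.4,"z": 0.3,"ax": -4,"ay": 0,"az": 0,"fingers": 0},{"x": 0,"y": -6.4,"z": 0.3,"ax": -4,"ay": 0,"az": 0,"fingers": 0},{"x": 0,"y": -6.4,"z": 0.3,"ax": -4,"ay": 0,"az": 0,"fingers": 0},{"x": 0,"y": -6.4,"z": 0.3,"ax": -4,"ay": 0,"az": 0,"fingers": 0},{"x": 0,"y": -6.4,"z": 0.3,"ax": -4,"ay": 0,"az": 0,"fingers": 0},{"x": 0,"y": 0,"z": 0,"ax": 0,"ay": 0,"az": 0,"fingers": 0}]}}

```text
t: 10.5
eef_pos: [0.513, 0.046, 0.1708]
tool_rot: [-0.147, 0.987, 0.066, -0.009]
contact_force: [-8.4, -4.1, 17.8]
gripper_width: 0.057
grasp_force: 40.9
```

```bash
python3 - <<'E'
from h import *
o,M=st(); print(o['gripper_width'],o['grasp_force'],'pivot in tool',(M.T@(PIV-o['eef_pos'])*1000).round(1))
tab([73])
E
```

```text
t 10.5 p [0.513  0.046  0.1708] xt [0.991 0.134 0.003] yt [ 0.129 -0.948 -0.291] zt [-0.036  0.288 -0.957] q [ 0.23  0.3  -0.28  1.93 -0.26  0.97 -1.33] F [-8.4 -4.1 17.8]
0.05669944508588613 40.8754688501358 pivot in tool [ 4.   5.1 93.4]
scene [([0, 0, 43, 26, 717], [17.0, 9.0]), ([238, 0, 274, 120, 12676], [409.0, 50.0]), ([243, 150, 14, 13, 74], [250.0, 156.0]), ([221, 177, 46, 36, 657], [243.0, 196.0])]
    73 [[227.0, 144.0], [254.0, 158.0], [256.0, 164.0], [229.0, 150.0]]
side [([486, 34, 20, 75, 735], [496.0, 68.0]), ([373, 46, 107, 66, 3099], [433.0, 76.0])]
    73 [[287.0, 202.0], [255.0, 186.0], [252.0, 198.0], [284.0, 215.0]]
wrist [([301, 60, 84, 213, 14895], [340.0, 161.0]), ([143, 114, 33, 56, 1020], [160.0, 138.0]), ([247, 148, 16, 207, 2946], [254.0, 248.0])]
    73 [[260.0, 359.0], [262.0, 165.0], [260.0, 147.0], [259.0, 308.0]]
```

About 18 N is pressing down into the ledge, so I ease off by 3 mm and continue.

>>> {"method": "jog_arm", "body": {"rows": [{"x": 0,"y": 0,"z": -1.5,"ax": 0,"ay": 0,"az": 0,"fingers": 0},{"x": 0,"y": 0,"z": -1.5,"ax": 0,"ay": 0,"az": 0,"fingers": 0},{"x": 0,"y": -6.4,"z": 0,"ax": -4,"ay": 0,"az": 0,"fingers": 0},{"x": 0,"y": -6.4,"z": 0,"ax": -4,"ay": 0,"az": 0,"fingers": 0},{"x": 0,"y": -6.4,"z": 0,"ax": -4,"ay": 0,"az": 0,"fingers": 0},{"x": 0,"y": -6.4,"z": 0,"ax": -4,"ay": 0,"az": 0,"fingers": 0},{"x": 0,"y": 0,"z": 0,"ax": 0,"ay": 0,"az": 0,"fingers": 0},{"x": 0,"y": 0,"z": 0,"ax": 0,"ay": 0,"az": 0,"fingers": 0}]}}

```text
t: 11.45
eef_pos: [0.5101, 0.0673, 0.175]
tool_rot: [-0.009, 0.998, 0.065, -0.001]
contact_force: [0.2, 0.8, -1.5]
gripper_width: 0.064
grasp_force: 39.4
```

```bash
python3 - <<'E'
from h import *
o,M=st(); print(o['gripper_width'],o['grasp_force'],'pivot in tool',(M.T@(PIV-o['eef_pos'])*1000).round(1), 'angle',np.degrees(np.arctan2(-M[2,2],M[1,2])))
E
```

```text
t 11.45 p [0.5101 0.0673 0.175 ] xt [ 0.992  0.129 -0.   ] yt [ 0.129 -0.991 -0.018] zt [-0.003  0.018 -1.   ] q [-0.02  0.25 -0.25  1.94  0.05  0.96 -1.74] F [ 0.2  0.8 -1.5]
0.06430718768095776 39.36917960643768 pivot in tool [ 4.3  0.9 95. ] angle 88.97862098048844
```

>>> {"method": "jog_arm", "body": {"rows": [{"x": 0,"y": -6.6,"z": 0.2,"ax": -4,"ay": 0,"az": 0,"fingers": 0},{"x": 0,"y": -6.6,"z": 0.2,"ax": -4,"ay": 0,"az": 0,"fingers": 0},{"x": 0,"y": -6.6,"z": 0.2,"ax": -4,"ay": 0,"az": 0,"fingers": 0},{"x": 0,"y": -6.6,"z": 0.2,"ax": -4,"ay": 0,"az": 0,"fingers": 0},{"x": 0,"y": 0,"z": 0,"ax": 0,"ay": 0,"az": 0,"fingers": 0},{"x": 0,"y": 0,"z": 0,"ax": 0,"ay": 0,"az": 0,"fingers": 0},{"x": 0,"y": 0,"z": 0,"ax": 0,"ay": 0,"az": 0,"fingers": 0},{"x": 0,"y": 0,"z": 0,"ax": 0,"ay": 0,"az": 0,"fingers": 0}]}}

```text
t: 12.25
eef_pos: [0.5073, 0.0915, 0.1726]
tool_rot: [0.13, 0.99, 0.062, 0.008]
contact_force: [-0.1, -0.0, 1.2]
gripper_width: 0.061
grasp_force: 39.7
```

```bash
cat >> h.py <<'E'
def chk():
    o,M=st(); print(o['gripper_width'],o['grasp_force'],'pivot in tool',(M.T@(PIV-o['eef_pos'])*1000).round(1), 'angle',np.degrees(np.arctan2(-M[2,2],M[1,2])),'Ftool',(M.T@o['contact_force']).round(1),o['torque'].round(2))
E
python3 - <<'E'
from h import *
chk()
for n in('scene','side'):
    cv2.imwrite(f'pics/{n}8.png',cam(n)['pixels'][:,:,::-1])
# trough back edge: blue ledge, bars in side view: bar foot bottoms, use blue mask extents at z=.08
c=cam('side'); hsv=cv2.cvtColor(c['pixels'],cv2.COLOR_RGB2HSV)
m=np.zeros(hsv.shape[:2],np.uint8); m[195:290,210:330]=cv2.inRange(hsv,(95,110,60),(125,255,255))[195:290,210:330]
k=max(cv2.findContours(m,0,cv2.CHAIN_APPROX_NONE)[0],key=cv2.contourArea)
print('blue hull',cv2.approxPolyDP(cv2.convexHull(k),3,True)[:,0].tolist())
for nm,(x,z) in {'rim back':(.069,.08),'rim front':(-.055,.08),'body back':(.055,.08)}.items():
  for y in(-.11,.11):
    # trough frame guess: cover rear edge at 64
    O=PIV-np.array([-.13,.991,0])*.064; q=O+x*np.array([-.13,.991,0])+y*np.array([-.991,-.13,0]); q[2]=z
    print(nm,y,q.round(3),proj(c,q).round())
E
```

```text
t 12.25 p [0.5073 0.0915 0.1726] xt [0.992 0.125 0.   ] yt [ 0.121 -0.959  0.258] zt [ 0.033 -0.256 -0.966] q [-0.27  0.29 -0.24  1.93  0.36  1.06 -2.15] F [-0.1 -0.   1.2]
0.06121941065002812 39.65701997280121 pivot in tool [ 4.  -1.2 95.6] angle 104.81891923861853 Ftool [-0.1  0.3 -1.1] [ 0.27  0.01 -0.01]
blue hull [[319, 235], [303, 270], [294, 280], [227, 243], [222, 229], [301, 225]]
rim back -0.11 [0.623 0.088 0.08 ] [224. 226.]
rim back 0.11 [0.405 0.059 0.08 ] [296. 266.]
rim front -0.11 [ 0.639 -0.035  0.08 ] [251. 197.]
rim front 0.11 [ 0.421 -0.064  0.08 ] [322. 233.]
body back -0.11 [0.624 0.074 0.08 ] [227. 222.]
body back 0.11 [0.406 0.045 0.08 ] [299. 263.]
```

Blue corners suggest the cover's rear edge started near trough x≈57, about 5 mm short of the rest foot. I finish the tip to 108° and slide gently back, watching the force.

>>> {"method": "jog_arm", "body": {"rows": [{"x": 0,"y": 0,"z": -1,"ax": 0,"ay": 0,"az": 0,"fingers": 0},{"x": 0,"y": -5.3,"z": 0,"ax": -3.2,"ay": 0,"az": 0,"fingers": 0},{"x": 0,"y": -1,"z": -0.3,"ax": 0,"ay": 0,"az": 0,"fingers": 0},{"x": 0,"y": -1,"z": -0.3,"ax": 0,"ay": 0,"az": 0,"fingers": 0},{"x": 0,"y": -1,"z": -0.3,"ax": 0,"ay": 0,"az": 0,"fingers": 0},{"x": 0,"y": 0,"z": 0,"ax": 0,"ay": 0,"az": 0,"fingers": 0},{"x": 0,"y": 0,"z": 0,"ax": 0,"ay": 0,"az": 0,"fingers": 0},{"x": 0,"y": 0,"z": 0,"ax": 0,"ay": 0,"az": 0,"fingers": 0}]}}

```text
t: 13.2
eef_pos: [0.5058, 0.101, 0.172]
tool_rot: [0.158, 0.985, 0.063, 0.01]
contact_force: [0.0, -0.5, -2.8]
gripper_width: 0.057
grasp_force: 39.2
```

```bash
python3 - <<'E'
from h import *
chk()
E
```

```text
t 13.2 p [0.5058 0.101  0.172 ] xt [0.992 0.127 0.   ] yt [ 0.121 -0.942  0.312] zt [ 0.04 -0.31 -0.95] q [-0.32  0.31 -0.24  1.92  0.41  1.1  -2.22] F [ 0.  -0.5 -2.8]
0.05679843388666365 39.19534742832184 pivot in tool [ 4.2  2.8 97.8] angle 108.04561658688817 Ftool [-0.  -0.4  2.9] [ 0.58  0.17 -0.01]
```

>>> {"method": "jog_arm", "body": {"rows": [{"x": 0,"y": -1,"z": -0.3,"ax": 0,"ay": 0,"az": 0,"fingers": 0},{"x": 0,"y": -1,"z": -0.3,"ax": 0,"ay": 0,"az": 0,"fingers": 0},{"x": 0,"y": -1,"z": -0.3,"ax": 0,"ay": 0,"az": 0,"fingers": 0},{"x": 0,"y": 0,"z": 0,"ax": 0,"ay": 0,"az": 0,"fingers": 0},{"x": 0,"y": 0,"z": 0,"ax": 0,"ay": 0,"az": 0,"fingers": 0},{"x": 0,"y": 0,"z": 0,"ax": 0,"ay": 0,"az": 0,"fingers": 0},{"x": 0,"y": 0,"z": 0,"ax": 0,"ay": 0,"az": 0,"fingers": 0},{"x": 0,"y": 0,"z": 0,"ax": 0,"ay": 0,"az": 0,"fingers": 0}]}}

```text
t: 14.0
eef_pos: [0.5055, 0.1043, 0.1719]
tool_rot: [0.158, 0.985, 0.063, 0.01]
contact_force: [-0.0, -0.0, -2.8]
gripper_width: 0.058
grasp_force: 39.2
```

```bash
python3 - <<'E'
from h import *
chk()
E
```

```text
t 14.0 p [0.5055 0.1043 0.1719] xt [0.992 0.128 0.   ] yt [ 0.121 -0.942  0.312] zt [ 0.04 -0.31 -0.95] q [-0.33  0.31 -0.25  1.92  0.41  1.1  -2.23] F [-0.  -0.  -2.8]
0.0579003158198024 39.205976128578186 pivot in tool [ 4.1  6.  98.7] angle 108.06244666607357 Ftool [-0.  -0.9  2.6] [0.56 0.05 0.  ]
```

>>> {"method": "jog_arm", "body": {"rows": [{"x": 0,"y": -1,"z": -0.3,"ax": 0,"ay": 0,"az": 0,"fingers": 0},{"x": 0,"y": -1,"z": -0.3,"ax": 0,"ay": 0,"az": 0,"fingers": 0},{"x": 0,"y": -1,"z": -0.3,"ax": 0,"ay": 0,"az": 0,"fingers": 0},{"x": 0,"y": 0,"z": 0,"ax": 0,"ay": 0,"az": 0,"fingers": 0},{"x": 0,"y": 0,"z": 0,"ax": 0,"ay": 0,"az": 0,"fingers": 0},{"x": 0,"y": 0,"z": 0,"ax": 0,"ay": 0,"az": 0,"fingers": 0},{"x": 0,"y": 0,"z": 0,"ax": 0,"ay": 0,"az": 0,"fingers": 0},{"x": 0,"y": 0,"z": 0,"ax": 0,"ay": 0,"az": 0,"fingers": 0}]}}

```text
t: 14.8
eef_pos: [0.5051, 0.1074, 0.1718]
tool_rot: [0.158, 0.985, 0.063, 0.01]
contact_force: [-0.3, 0.3, -1.5]
gripper_width: 0.056
grasp_force: 39.2
```

```bash
python3 - <<'E'
from h import *
chk()
a=[cam(n)['pixels'][:,:,::-1] for n in ('scene','side')]
cv2.imwrite('pics/p9.png',np.hstack([cv2.resize(a[0][110:230,190:290],(400,480),interpolation=cv2.INTER_CUBIC),cv2.resize(a[1][165:285,215:315],(400,480),interpolation=cv2.INTER_CUBIC)]))
E
```

```text
t 14.8 p [0.5051 0.1074 0.1718] xt [0.992 0.127 0.   ] yt [ 0.121 -0.942  0.312] zt [ 0.04 -0.31 -0.95] q [-0.33  0.31 -0.25  1.91  0.41  1.1  -2.23] F [-0.3  0.3 -1.5]
0.05602990368722477 39.236494302749634 pivot in tool [ 4.2  9.  99.6] angle 108.05833521061305 Ftool [-0.3 -0.8  1.3] [ 0.61  0.06 -0.03]
```

>>> {"method": "jog_arm", "body": {"rows": [{"x": 0,"y": -0.3,"z": 0.9,"ax": 0,"ay": 0,"az": 0,"fingers": 0},{"x": 0,"y": -0.3,"z": 0.9,"ax": 0,"ay": 0,"az": 0,"fingers": 0},{"x": 0,"y": 0,"z": 0,"ax": 0,"ay": 0,"az": 0,"fingers": 0},{"x": 0,"y": 0,"z": 0,"ax": 0,"ay": 0,"az": 0,"fingers": 0},{"x": 0,"y": 0,"z": 0,"ax": 0,"ay": 0,"az": 0,"fingers": 0},{"x": 0,"y": 0,"z": 0,"ax": 0,"ay": 0,"az": 0,"fingers": 0},{"x": 0,"y": 0,"z": 0,"ax": 0,"ay": 0,"az": 0,"fingers": 0},{"x": 0,"y": 0,"z": 0,"ax": 0,"ay": 0,"az": 0,"fingers": 0}]}}

```text
t: 15.7
eef_pos: [0.5048, 0.108, 0.1712]
tool_rot: [0.158, 0.985, 0.063, 0.01]
contact_force: [-5.2, 1.2, 9.2]
gripper_width: 0.065
grasp_force: 40.8
```

```bash
python3 - <<'E'
from h import *
chk()
# rest bars: grey against ledge - measured cover/ledge: blue strip between cover foot and rim back in side view
for n in ('side','scene'):
    c=cam(n)
    O=PIV-np.array([-.13,.991,0])*.057
    X=np.array([-.13,.991,0]);Y=np.array([-.991,-.13,0])
    for y in(-.07,.07): print(n,'bar foot/top',y,proj(c,O+X*.069+Y*y).round(),proj(c,O+X*(.069+.0325)+Y*y+[0,0,.1]).round())
E
```

```text
t 15.7 p [0.5048 0.108  0.1712] xt [0.992 0.128 0.   ] yt [ 0.121 -0.942  0.312] zt [ 0.04 -0.31 -0.95] q [-0.33  0.31 -0.25  1.91  0.41  1.1  -2.24] F [-5.2  1.2  9.2]
0.06531075802139465 40.791932344436646 pivot in tool [ 4.3  9.8 99.2] angle 108.06440913358115 Ftool [-5.   1.1 -9.3] [-0.05  0.95 -0.33]
side bar foot/top -0.07 [234. 235.] [225. 217.]
side bar foot/top 0.07 [281. 261.] [274. 245.]
scene bar foot/top -0.07 [271. 183.] [279. 153.]
scene bar foot/top 0.07 [232. 162.] [238. 132.]
```

```bash
python3 - <<'E'
from h import *
a=[cam(n)['pixels'][:,:,::-1] for n in ('scene','side')]
cv2.imwrite('pics/p10.png',np.hstack([cv2.resize(a[0][115:215,205:285],(400,500),interpolation=cv2.INTER_CUBIC),cv2.resize(a[1][175:285,215:303],(400,500),interpolation=cv2.INTER_CUBIC)]))
E
```

```text
(no output)
```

View pics/p10.png

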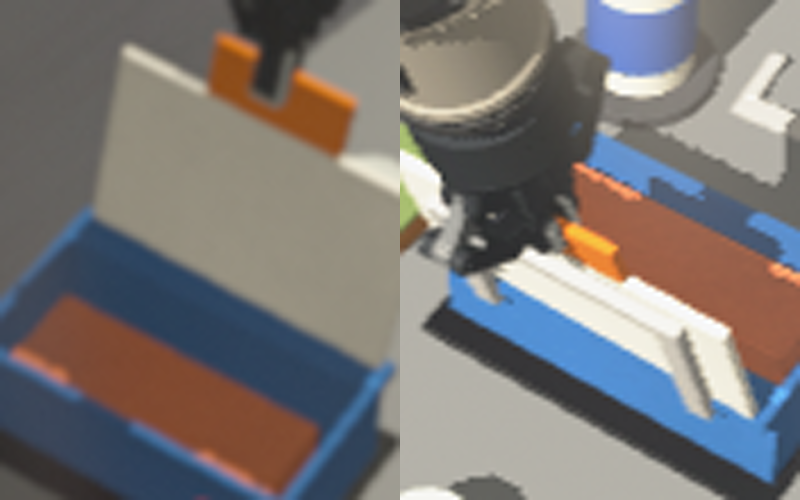

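Both views show the cover standing on the ledge, tab up, with the rest's bars just behind it. In the side crop the cover's corner is at (755,415) and the bar foot at (705,415). I'll compute the remaining gap from those pixels.

```bash
python3 - <<'E'
from h import *
c=cam('side'); X=np.array([-.13,.991,0]);Y=np.array([-.991,-.13,0])
f=lambda u,v:(215+(u-400)*88/400,175+v*110/500)
for n,u,v in[('cover corner bottom right',757,413),('cover corner bottom left',745,418),('bar foot front-right',712,412),('bar foot left',692,416),('bar top left',668,345),('bar top right',690,335)]:
    q=plane(c,*f(u,v),.18 if 'top' in n else .08); print(n,q.round(4),'rel PIV mm x',(1000*(q-PIV)@X).round(1),'y',(1000*(q-PIV)@Y).round(1))
chk()
E
```

```text
cover corner bottom right [0.4107 0.0624 0.08  ] rel PIV mm x 7.3 y 103.4
cover corner bottom left [0.4134 0.0691 0.08  ] rel PIV mm x 13.6 y 99.9
bar foot front-right [0.4287 0.0779 0.08  ] rel PIV mm x 20.3 y 83.6
bar foot left [0.4349 0.087  0.08  ] rel PIV mm x 28.5 y 76.2
bar top left [0.4282 0.1171 0.18  ] rel PIV mm x 59.3 y 79.0
bar top right [0.4242 0.1054 0.18  ] rel PIV mm x 48.1 y 84.5
t 15.95 p [0.5048 0.108  0.1712] xt [0.992 0.128 0.   ] yt [ 0.121 -0.942  0.312] zt [ 0.04 -0.31 -0.95] q [-0.33  0.31 -0.25  1.91  0.41  1.1  -2.24] F [-5.2  2.   9.2]
0.05613645653620792 40.791844725608826 pivot in tool [ 4.3  9.8 99.2] angle 108.0639497685596 Ftool [-4.9  0.3 -9.6] [-0.09  0.98 -0.33]
```

The remaining gap is about 5 mm. I lift 1 mm and slide back 4 mm.

>>> {"method": "jog_arm", "body": {"rows": [{"x": 0,"y": 0.4,"z": -1.1,"ax": 0,"ay": 0,"az": 0,"fingers": 0},{"x": 0,"y": -1,"z": -0.3,"ax": 0,"ay": 0,"az": 0,"fingers": 0},{"x": 0,"y": -1,"z": -0.3,"ax": 0,"ay": 0,"az": 0,"fingers": 0},{"x": 0,"y": -1,"z": -0.3,"ax": 0,"ay": 0,"az": 0,"fingers": 0},{"x": 0,"y": -1,"z": -0.3,"ax": 0,"ay": 0,"az": 0,"fingers": 0},{"x": 0,"y": 0,"z": 0,"ax": 0,"ay": 0,"az": 0,"fingers": 0},{"x": 0,"y": 0,"z": 0,"ax": 0,"ay": 0,"az": 0,"fingers": 0},{"x": 0,"y": 0,"z": 0,"ax": 0,"ay": 0,"az": 0,"fingers": 0}]}}

```text
t: 16.75
eef_pos: [0.5048, 0.1093, 0.1711]
tool_rot: [0.159, 0.985, 0.063, 0.01]
contact_force: [0.3, -5.2, 3.2]
gripper_width: 0.058
grasp_force: 40.1
```

```bash
python3 - <<'E'
from h import *
chk()
E
```

```text
t 16.75 p [0.5048 0.1093 0.1711] xt [ 0.992  0.127 -0.001] yt [ 0.12  -0.941  0.315] zt [ 0.039 -0.313 -0.949] q [-0.34  0.31 -0.25  1.91  0.41  1.11 -2.24] F [ 0.3 -5.2  3.2]
0.058028277330265055 40.127549171447754 pivot in tool [ 4.3 10.7 99.6] angle 108.25203951463261 Ftool [-0.4  6.  -1.4] [-1.5   0.08  0.25]
```

Rest contact is felt: −5 N in y at 108°. I relax the push slightly and open.

>>> {"method": "jog_arm", "body": {"rows": [{"x": 0,"y": 1,"z": 0.8,"ax": 0,"ay": 0,"az": 0,"fingers": 0},{"x": 0,"y": 1,"z": 0,"ax": 0,"ay": 0,"az": 0,"fingers": 0},{"x": 0,"y": 0,"z": 0,"ax": 0,"ay": 0,"az": 0,"fingers": 8},{"x": 0,"y": 0,"z": 0,"ax": 0,"ay": 0,"az": 0,"fingers": 12},{"x": 0,"y": 0,"z": 0,"ax": 0,"ay": 0,"az": 0,"fingers": 18},{"x": 0,"y": 0,"z": 0,"ax": 0,"ay": 0,"az": 0,"fingers": 24},{"x": 0,"y": 0,"z": 0,"ax": 0,"ay": 0,"az": 0,"fingers": 30},{"x": 0,"y": 0,"z": 0,"ax": 0,"ay": 0,"az": 0,"fingers": 30}]}}

```text
t: 17.55
eef_pos: [0.5048, 0.1095, 0.1708]
tool_rot: [0.158, 0.985, 0.063, 0.01]
contact_force: [-0.6, -0.7, 0.3]
gripper_width: 0.355
grasp_force: 0.0
```

```bash
python3 - <<'E'
from h import *
chk(); tab([108])
E
```

```text
t 17.55 p [0.5048 0.1095 0.1708] xt [ 0.992  0.128 -0.   ] yt [ 0.121 -0.942  0.312] zt [ 0.04 -0.31 -0.95] q [-0.34  0.31 -0.25  1.91  0.41  1.1  -2.24] F [-0.6 -0.7  0.3]
0.3554176650589168 0.0 pivot in tool [ 4.1 11.3 99.3] angle 108.05565284198337 Ftool [-0.7  0.6 -0.1] [0.34 0.05 0.06]
scene [([0, 0, 43, 26, 712], [17.0, 9.0]), ([303, 0, 209, 120, 11357], [424.0, 55.0]), ([247, 122, 8, 14, 77], [250.0, 128.0]), ([259, 129, 16, 16, 156], [267.0, 137.0]), ([223, 179, 44, 34, 610], [244.0, 196.0])]
    108 [[246.0, 124.0], [273.0, 138.0], [270.0, 149.0], [244.0, 135.0]]
side [([412, 68, 51, 40, 1101], [440.0, 86.0]), ([244, 220, 22, 17, 149], [254.0, 228.0])]
    108 [[265.0, 228.0], [232.0, 210.0], [235.0, 217.0], [267.0, 234.0]]
wrist [([286, 64, 71, 184, 11362], [318.0, 151.0]), ([43, 122, 74, 32, 384], [84.0, 131.0]), ([247, 149, 17, 207, 2952], [256.0, 248.0]), ([414, 191, 7, 47, 147], [417.0, 213.0])]
    108 [[281.0, 348.0], [286.0, 162.0], [279.0, 145.0], [276.0, 301.0]]
```

Stable: the tab is unchanged between the open fingers, with no force. I withdraw along the tool axis.

>>> {"method": "jog_arm", "body": {"rows": [{"x": 0,"y": 0,"z": -8,"ax": 0,"ay": 0,"az": 0,"fingers": 30},{"x": 0,"y": 0,"z": -12,"ax": 0,"ay": 0,"az": 0,"fingers": 30},{"x": 0,"y": 0,"z": -15,"ax": 0,"ay": 0,"az": 0,"fingers": 30},{"x": 0,"y": 0,"z": -20,"ax": 0,"ay": 0,"az": 0,"fingers": 30},{"x": 0,"y": 0,"z": -25,"ax": 0,"ay": 0,"az": 0,"fingers": 30},{"x": 0,"y": 0,"z": -25,"ax": 0,"ay": 0,"az": 0,"fingers": 30},{"x": 0,"y": 0,"z": -20,"ax": 0,"ay": 0,"az": 0,"fingers": 0},{"x": 0,"y": 0,"z": -10,"ax": 0,"ay": 0,"az": 0,"fingers": 0}]}}

```text
t: 18.5
eef_pos: [0.5, 0.1528, 0.3019]
tool_rot: [0.157, 0.986, 0.063, 0.012]
contact_force: [0.8, 0.5, -1.3]
gripper_width: 0.021
grasp_force: 0.0
```

```bash
python3 - <<'E'
from h import *
chk(); tab([108])
E
```

```text
t 18.5 p [0.5    0.1528 0.3019] xt [0.992 0.129 0.004] yt [ 0.121 -0.943  0.311] zt [ 0.043 -0.308 -0.951] q [-0.38  0.22 -0.28  1.72  0.34  1.38 -2.19] F [ 0.8  0.5 -1.3]
0.02147665729040655 0.0 pivot in tool [  2.5  12.2 237.5] angle 107.92786716403712 Ftool [ 0.9 -0.7  1.1] [ 0.32  0.07 -0.01]
scene [([0, 0, 43, 26, 714], [17.0, 9.0]), ([245, 0, 28, 17, 258], [262.0, 5.0]), ([300, 0, 212, 120, 11481], [422.0, 54.0]), ([247, 122, 28, 23, 327], [260.0, 133.0]), ([223, 179, 44, 34, 604], [244.0, 196.0])]
    108 [[246.0, 124.0], [273.0, 138.0], [270.0, 149.0], [244.0, 135.0]]
side [([487, 54, 19, 54, 509], [496.0, 77.0]), ([385, 59, 91, 54, 2189], [438.0, 82.0]), ([228, 212, 38, 25, 221], [248.0, 225.0]), ([221, 298, 12, 15, 62], [227.0, 306.0])]
    108 [[265.0, 228.0], [232.0, 210.0], [235.0, 217.0], [267.0, 234.0]]
wrist [([278, 71, 49, 134, 5955], [300.0, 135.0]), ([111, 112, 47, 15, 126], [134.0, 116.0]), ([252, 121, 8, 111, 815], [256.0, 174.0]), ([380, 168, 4, 37, 85], [381.0, 186.0])]
    108 [[269.0, 229.0], [271.0, 123.0], [269.0, 119.0], [267.0, 213.0]]
```

The cover stands with its tab where predicted. Next I un-tilt and go above the nozzle.

>>> {"method": "jog_arm", "body": {"rows": [{"x": 0,"y": 0,"z": -5,"ax": 6,"ay": 0,"az": 0,"fingers": 0},{"x": 0,"y": 0,"z": -5,"ax": 6,"ay": 0,"az": 0,"fingers": 0},{"x": 0,"y": 0,"z": -5,"ax": 6,"ay": 0,"az": 0,"fingers": 0},{"x": 16,"y": 38,"z": 0,"ax": 0,"ay": 0,"az": 0,"fingers": 0},{"x": 16,"y": 38,"z": 0,"ax": 0,"ay": 0,"az": 0,"fingers": 0},{"x": 16,"y": 38,"z": 0,"ax": 0,"ay": 0,"az": 0,"fingers": 0},{"x": 16,"y": 38,"z": 0,"ax": 0,"ay": 0,"az": 0,"fingers": 0},{"x": 16,"y": 38,"z": 0,"ax": 0,"ay": 0,"az": 0,"fingers": 0}]}}

```text
t: 19.45
eef_pos: [0.6024, -0.026, 0.3129]
tool_rot: [0.002, 0.998, 0.064, -0.001]
contact_force: [1.2, -0.1, 0.7]
gripper_width: -0.002
grasp_force: 0.0
```

```bash
python3 - <<'E'
from h import *
st([.669,-.134,.26])
E
```

```text
t 19.45 p [ 0.6024 -0.026   0.3129] xt [ 0.992  0.127 -0.002] yt [ 0.127 -0.992  0.004] zt [-0.002 -0.004 -1.   ] q [ 0.02  0.28 -0.11  1.57  0.03  1.29 -1.53] F [ 1.2 -0.1  0.7]
shift mm in tool [ 52.5 115.3  53.2]
```

>>> {"method": "jog_arm", "body": {"rows": [{"x": 13,"y": 29,"z": 0,"ax": 0,"ay": 0,"az": 0,"fingers": 0},{"x": 13,"y": 29,"z": 0,"ax": 0,"ay": 0,"az": 0,"fingers": 0},{"x": 13,"y": 29,"z": 0,"ax": 0,"ay": 0,"az": 0,"fingers": 0},{"x": 13,"y": 28,"z": 0,"ax": 0,"ay": 0,"az": 0,"fingers": 0},{"x": 0,"y": 0,"z": 15,"ax": 0,"ay": 0,"az": 0,"fingers": 0},{"x": 0,"y": 0,"z": 15,"ax": 0,"ay": 0,"az": 0,"fingers": 0},{"x": 0,"y": 0,"z": 0,"ax": 0,"ay": 0,"az": 0,"fingers": 0},{"x": 0,"y": 0,"z": 0,"ax": 0,"ay": 0,"az": 0,"fingers": 0}]}}

```text
t: 20.25
eef_pos: [0.6681, -0.13, 0.2839]
tool_rot: [0.001, 0.998, 0.065, -0.001]
contact_force: [0.6, 0.5, 0.1]
gripper_width: -0.0
grasp_force: 0.0
```

```bash
cat >> h.py <<'E'
def cap(z=.197):
    for n in('wrist','scene','side'):
        c=cam(n); hsv=cv2.cvtColor(c['pixels'],cv2.COLOR_RGB2HSV)
        m=cv2.inRange(hsv,(0,130,70),(6,255,255))|cv2.inRange(hsv,(172,130,70),(180,255,255))
        k,l,s,ce=cv2.connectedComponentsWithStats(m)
        for i in range(1,k):
            if s[i,4]>60:
                q=plane(c,*ce[i],z-.009)
                if np.hypot(*(q[:2]-[.669,-.134]))<.05: print(n,s[i].tolist(),ce[i].round(1),'at',q.round(4))
E
python3 - <<'E'
from h import *
o,M=st([.669,-.134,.197]); cap(); w=cam('wrist')
for s in(0,.02,.04): print('tip',s,proj(w,o['eef_pos']-s*M[:,2]).round())
g=cv2.cvtColor(w['pixels'],cv2.COLOR_RGB2GRAY)
hsv=cv2.cvtColor(w['pixels'],cv2.COLOR_RGB2HSV)
col=254
print([ (v,w['pixels'][v,col].tolist()) for v in range(130,330,8)])
E
```

```text
t 20.25 p [ 0.6681 -0.13    0.2839] xt [ 0.992  0.129 -0.002] yt [ 0.129 -0.992  0.002] zt [-0.002 -0.003 -1.   ] q [ 0.14  0.43 -0.06  1.42  0.03  1.29 -1.36] F [0.6 0.5 0.1]
shift mm in tool [ 0.6  3.9 86.9]
wrist [218, 154, 67, 51, 2182] [256.8 180.4] at [ 0.6666 -0.1324  0.188 ]
scene [233, 215, 19, 24, 307] [242.  227.7] at [ 0.6676 -0.132   0.188 ]
side [261, 136, 15, 18, 183] [267.7 143.2] at [ 0.6705 -0.1363  0.188 ]
tip 0 [253. 224.]
tip 0.02 [253. 239.]
tip 0.04 [253. 258.]
[(130, [182, 172, 151]), (138, [240, 233, 214]), (146, [241, 234, 216]), (154, [33, 40, 40]), (162, [247, 42, 29]), (170, [246, 38, 24]), (178, [247, 40, 28]), (186, [246, 37, 27]), (194, [246, 35, 27]), (202, [246, 38, 27]), (210, [156, 153, 148]), (218, [155, 152, 147]), (226, [156, 156, 146]), (234, [155, 152, 145]), (242, [20, 14, 19]), (250, [29, 25, 24]), (258, [23, 20, 20]), (266, [29, 26, 27]), (274, [20, 23, 17]), (282, [36, 35, 36]), (290, [32, 33, 31]), (298, [33, 30, 30]), (306, [28, 27, 30]), (314, [32, 34, 35]), (322, [27, 25, 29])]
```

The shut tip projects at the TCP (v≈207 is its +x face), so contact is expected at TCP z≈0.197. I centre and descend to just above.

>>> {"method": "jog_arm", "body": {"rows": [{"x": 0,"y": 3.5,"z": 12,"ax": 0,"ay": 0,"az": 0,"fingers": 0},{"x": 0,"y": 0,"z": 12,"ax": 0,"ay": 0,"az": 0,"fingers": 0},{"x": 0,"y": 0,"z": 12,"ax": 0,"ay": 0,"az": 0,"fingers": 0},{"x": 0,"y": 0,"z": 12,"ax": 0,"ay": 0,"az": 0,"fingers": 0},{"x": 0,"y": 0,"z": 12,"ax": 0,"ay": 0,"az": 0,"fingers": 0},{"x": 0,"y": 0,"z": 12,"ax": 0,"ay": 0,"az": 0,"fingers": 0},{"x": 0,"y": 0,"z": 6,"ax": 0,"ay": 0,"az": 0,"fingers": 0},{"x": 0,"y": 0,"z": 0,"ax": 0,"ay": 0,"az": 0,"fingers": 0}]}}

```text
t: 21.25
eef_pos: [0.6687, -0.135, 0.2054]
tool_rot: [0.002, 0.998, 0.064, -0.001]
contact_force: [-0.3, -0.8, 0.8]
gripper_width: 0.001
grasp_force: 0.0
```

```bash
python3 - <<'E'
from h import *
o,M=st(); cap(); w=cam('wrist')
print('TCP in wrist/side',[proj(cam(n),o['eef_pos']).round(1) for n in('wrist','side','scene')])
E
```

```text
t 21.25 p [ 0.6687 -0.135   0.2054] xt [ 0.992  0.128 -0.002] yt [ 0.128 -0.992  0.003] zt [-0.002 -0.003 -1.   ] q [ 0.15  0.48 -0.06  1.52  0.03  1.14 -1.36] F [-0.3 -0.8  0.8]
wrist [198, 179, 90, 66, 3825] [249.8 213.6] at [ 0.6676 -0.1322  0.188 ]
scene [233, 217, 19, 22, 296] [241.8 228.2] at [ 0.6682 -0.1333  0.188 ]
side [261, 136, 15, 18, 183] [267.7 143.2] at [ 0.6705 -0.1363  0.188 ]
TCP in wrist/side [array([254.1, 224. ]), array([268. , 138.8]), array([241.4, 224.9])]
```

No occlusion of the cap in the side view, and the first dark row in the wrist view is v≈242. So the shut tip is also about 40 mm behind the TCP, and contact should come near TCP z≈0.157. I continue cautiously.

>>> {"method": "jog_arm", "body": {"rows": [{"x": 0,"y": 0,"z": 6,"ax": 0,"ay": 0,"az": 0,"fingers": 0},{"x": 0,"y": 0,"z": 6,"ax": 0,"ay": 0,"az": 0,"fingers": 0},{"x": 0,"y": 0,"z": 6,"ax": 0,"ay": 0,"az": 0,"fingers": 0},{"x": 0,"y": 0,"z": 5,"ax": 0,"ay": 0,"az": 0,"fingers": 0},{"x": 0,"y": 0,"z": 5,"ax": 0,"ay": 0,"az": 0,"fingers": 0},{"x": 0,"y": 0,"z": 4,"ax": 0,"ay": 0,"az": 0,"fingers": 0},{"x": 0,"y": 0,"z": 0,"ax": 0,"ay": 0,"az": 0,"fingers": 0},{"x": 0,"y": 0,"z": 0,"ax": 0,"ay": 0,"az": 0,"fingers": 0}]}}

```text
t: 22.4
eef_pos: [0.6694, -0.1353, 0.1748]
tool_rot: [0.002, 0.998, 0.064, 0.0]
contact_force: [0.4, -0.1, 0.5]
gripper_width: 0.006
grasp_force: 0.0
```

```bash
python3 - <<'E'
from h import *
st(); cap()
E
```

```text
t 22.4 p [ 0.6694 -0.1353  0.1748] xt [0.992 0.128 0.   ] yt [ 0.128 -0.992  0.004] zt [ 0.001 -0.003 -1.   ] q [ 0.15  0.51 -0.06  1.55  0.04  1.08 -1.36] F [ 0.4 -0.1  0.5]
wrist [189, 196, 105, 70, 3855] [246.9 229. ] at [ 0.6715 -0.1306  0.188 ]
scene [233, 222, 19, 17, 220] [241.9 230.3] at [ 0.6724 -0.1376  0.188 ]
side [261, 137, 15, 17, 171] [267.5 143.8] at [ 0.6692 -0.1341  0.188 ]
```

>>> {"method": "jog_arm", "body": {"rows": [{"x": 0,"y": 0,"z": 3,"ax": 0,"ay": 0,"az": 0,"fingers": 0},{"x": 0,"y": 0,"z": 3,"ax": 0,"ay": 0,"az": 0,"fingers": 0},{"x": 0,"y": 0,"z": 3,"ax": 0,"ay": 0,"az": 0,"fingers": 0},{"x": 0,"y": 0,"z": 3,"ax": 0,"ay": 0,"az": 0,"fingers": 0},{"x": 0,"y": 0,"z": 3,"ax": 0,"ay": 0,"az": 0,"fingers": 0},{"x": 0,"y": 0,"z": 2,"ax": 0,"ay": 0,"az": 0,"fingers": 0},{"x": 0,"y": 0,"z": 0,"ax": 0,"ay": 0,"az": 0,"fingers": 0},{"x": 0,"y": 0,"z": 0,"ax": 0,"ay": 0,"az": 0,"fingers": 0}]}}

```text
t: 23.35
eef_pos: [0.6693, -0.1353, 0.1582]
tool_rot: [0.002, 0.998, 0.064, 0.0]
contact_force: [-2.5, -0.6, 3.6]
gripper_width: -0.001
grasp_force: 1.9
```

Contact: 3.6 N. Now I press through the 10 mm travel.

>>> {"method": "jog_arm", "body": {"rows": [{"x": 0,"y": 0,"z": 2,"ax": 0,"ay": 0,"az": 0,"fingers": 0},{"x": 0,"y": 0,"z": 2,"ax": 0,"ay": 0,"az": 0,"fingers": 0},{"x": 0,"y": 0,"z": 2,"ax": 0,"ay": 0,"az": 0,"fingers": 0},{"x": 0,"y": 0,"z": 2,"ax": 0,"ay": 0,"az": 0,"fingers": 0},{"x": 0,"y": 0,"z": 1,"ax": 0,"ay": 0,"az": 0,"fingers": 0},{"x": 0,"y": 0,"z": 0,"ax": 0,"ay": 0,"az": 0,"fingers": 0},{"x": 0,"y": 0,"z": 0,"ax": 0,"ay": 0,"az": 0,"fingers": 0},{"x": 0,"y": 0,"z": 0,"ax": 0,"ay": 0,"az": 0,"fingers": 0}]}}

```text
t: 24.15
eef_pos: [0.6695, -0.1353, 0.1501]
tool_rot: [0.002, 0.998, 0.064, 0.0]
contact_force: [-4.7, 0.8, 11.1]
gripper_width: -0.004
grasp_force: 5.5
```

```bash
python3 - <<'E'
from h import *
st(); cap()
E
```

```text
t 24.15 p [ 0.6695 -0.1353  0.1501] xt [0.992 0.128 0.001] yt [ 0.128 -0.992  0.004] zt [ 0.001 -0.004 -1.   ] q [ 0.15  0.53 -0.06  1.57  0.04  1.04 -1.37] F [-4.7  0.8 11.1]
wrist [183, 205, 114, 76, 3710] [244.7 238.7] at [ 0.6778 -0.1293  0.188 ]
scene [234, 225, 18, 16, 160] [242.8 233.6] at [ 0.6804 -0.143   0.188 ]
side [261, 141, 15, 15, 128] [267.3 147.8] at [ 0.6589 -0.1215  0.188 ]
```

>>> {"method": "jog_arm", "body": {"rows": [{"x": 0,"y": 0,"z": 1,"ax": 0,"ay": 0,"az": 0,"fingers": 0},{"x": 0,"y": 0,"z": 1,"ax": 0,"ay": 0,"az": 0,"fingers": 0},{"x": 0,"y": 0,"z": 0.5,"ax": 0,"ay": 0,"az": 0,"fingers": 0},{"x": 0,"y": 0,"z": 0,"ax": 0,"ay": 0,"az": 0,"fingers": 0},{"x": 0,"y": 0,"z": 0,"ax": 0,"ay": 0,"az": 0,"fingers": 0},{"x": 0,"y": 0,"z": 0,"ax": 0,"ay": 0,"az": 0,"fingers": 0},{"x": 0,"y": 0,"z": 0,"ax": 0,"ay": 0,"az": 0,"fingers": 0},{"x": 0,"y": 0,"z": 0,"ax": 0,"ay": 0,"az": 0,"fingers": 0}]}}

```text
t: 25.1
eef_pos: [0.6696, -0.1354, 0.1499]
tool_rot: [0.002, 0.998, 0.064, 0.001]
contact_force: [-11.1, 2.3, 23.9]
gripper_width: -0.001
grasp_force: 11.6
```

```bash
python3 - <<'E'
from h import *
st(); cap()
E
```

```text
t 25.1 p [ 0.6696 -0.1354  0.1499] xt [0.992 0.127 0.002] yt [ 0.127 -0.992  0.004] zt [ 0.002 -0.004 -1.   ] q [ 0.15  0.53 -0.06  1.57  0.04  1.04 -1.37] F [-11.1   2.3  23.9]
wrist [183, 205, 114, 76, 3695] [244.4 239. ] at [ 0.6778 -0.1293  0.188 ]
scene [234, 225, 18, 16, 160] [242.8 233.6] at [ 0.6804 -0.143   0.188 ]
side [261, 141, 15, 15, 128] [267.3 147.8] at [ 0.6589 -0.1215  0.188 ]
```

Hard stop: the force more than doubled with no further travel, so the cap is fully down. I release and rise.

>>> {"method": "jog_arm", "body": {"rows": [{"x": 0,"y": 0,"z": -4,"ax": 0,"ay": 0,"az": 0,"fingers": 0},{"x": 0,"y": 0,"z": -5,"ax": 0,"ay": 0,"az": 0,"fingers": 0},{"x": 0,"y": 0,"z": -6,"ax": 0,"ay": 0,"az": 0,"fingers": 0},{"x": 0,"y": 0,"z": -10,"ax": 0,"ay": 0,"az": 0,"fingers": 0},{"x": 0,"y": 0,"z": -20,"ax": 0,"ay": 0,"az": 0,"fingers": 0},{"x": 0,"y": 0,"z": -30,"ax": 0,"ay": 0,"az": 0,"fingers": 0},{"x": 0,"y": 0,"z": -30,"ax": 0,"ay": 0,"az": 0,"fingers": 0},{"x": 0,"y": 0,"z": -10,"ax": 0,"ay": 0,"az": 0,"fingers": 0}]}}

```text
t: 26.05
eef_pos: [0.6711, -0.1352, 0.265]
tool_rot: [0.002, 0.998, 0.064, 0.003]
contact_force: [0.7, -1.0, 0.2]
gripper_width: -0.003
grasp_force: 0.0
```

```bash
python3 - <<'E'
from h import *
st(); cap(); tab([108])
E
```

```text
t 26.05 p [ 0.6711 -0.1352  0.265 ] xt [0.992 0.127 0.005] yt [ 0.127 -0.992  0.005] zt [ 0.006 -0.004 -1.   ] q [ 0.14  0.44 -0.06  1.45  0.03  1.25 -1.36] F [ 0.7 -1.   0.2]
wrist [209, 162, 71, 55, 2477] [249.8 190.5] at [ 0.6665 -0.1324  0.188 ]
scene [233, 215, 19, 24, 307] [241.9 227.7] at [ 0.6676 -0.1321  0.188 ]
side [261, 136, 15, 18, 182] [267.8 143.1] at [ 0.6705 -0.1364  0.188 ]
scene [([0, 0, 43, 26, 714], [17.0, 9.0]), ([245, 0, 267, 120, 12600], [410.0, 51.0]), ([263, 130, 12, 15, 125], [268.0, 137.0]), ([247, 192, 21, 21, 248], [256.0, 202.0])]
    108 [[246.0, 124.0], [273.0, 138.0], [270.0, 149.0], [244.0, 135.0]]
side [([356, 11, 103, 93, 4199], [414.0, 60.0]), ([228, 212, 38, 25, 193], [248.0, 225.0])]
    108 [[265.0, 228.0], [232.0, 210.0], [235.0, 217.0], [267.0, 234.0]]
wrist [([97, 178, 63, 134, 5874], [129.0, 241.0])]
    108 [[-64.0, 395.0], [-100.0, 305.0], [-46.0, 279.0], [-19.0, 362.0]]
```

The cap's pixels are back to the initial ones, and the tab's box in the side view is unchanged, so the cover is standing. The robot touches nothing. Handing in.

```bash
python3 -c "
from station import bot
print(bot.hand_in())"
```

```text
the job is handed in; nothing more can be done
None
```

The job is handed in at about 26 s: the cover stands on the back ledge, tab up, leaning on the rest, and afterwards the nozzle was pressed to its stop and sprang back; I did not re-measure the strop, tin and caliper at the end.

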